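Clamp short rollers and drive out their worn axle stubs

TASK

Press each of the three short zinc rollers lying on the bench into a sprung clamp of its own, keeping it level and holding it down until the jaws have sprung shut over it before you let go. When all three are clamped, push the brass drift from your side through every roller that still has a dark worn axle stub in its bore, until the stub drops out of the far end into the catch tray. Then lay the drift in the tool tray; the rollers stay clamped for their new axles, and the other things on the bench are left alone.

Things in the scene. Friction and masses are not known exactly. Their poses are not given: they have to be found in the camera images.
- roller1_c (a point): centre of a short zinc roller: round tube 40 mm outside diameter, 100 mm long, with a plain 26 mm bore right through and a 48 mm square, 5 mm thick flange at each end; x is its axis, at the start it lies flat on its flanges on the bench, its axis level and 24 mm up; 0.25 kg; a worn stub may lie loose inside, so keep it level
- stub1_c (a point): centre of the worn axle stub in roller1 (None: that roller is already empty): dark steel cylinder 23 mm diameter, 60 mm long along its x, at the start inside the bore, 20 mm of it standing out of the end away from the robot, free to slide; 0.12 kg
- roller2_c (a point): centre of a short zinc roller: round tube 40 mm outside diameter, 100 mm long, with a plain 26 mm bore right through and a 48 mm square, 5 mm thick flange at each end; x is its axis, at the start it lies flat on its flanges on the bench, its axis level and 24 mm up; 0.25 kg; a worn stub may lie loose inside, so keep it level
- stub2_c (a point): centre of the worn axle stub in roller2 (None: that roller is already empty): dark steel cylinder 23 mm diameter, 60 mm long along its x, at the start inside the bore, 20 mm of it standing out of the end away from the robot, free to slide; 0.12 kg
- roller3_c (a point): centre of a short zinc roller: round tube 40 mm outside diameter, 100 mm long, with a plain 26 mm bore right through and a 48 mm square, 5 mm thick flange at each end; x is its axis, at the start it lies flat on its flanges on the bench, its axis level and 24 mm up; 0.25 kg; a worn stub may lie loose inside, so keep it level
- stub3_c (a point): centre of the worn axle stub in roller3 (None: that roller is already empty): dark steel cylinder 23 mm diameter, 60 mm long along its x, at the start inside the bore, 20 mm of it standing out of the end away from the robot, free to slide; 0.12 kg
- clamp_left (a point): where a roller's centre lies when fully down in the left (+y) clamp, 70 mm above the bench; x is the roller's axis, pointing away from the robot, z up. The three clamps are identical, 110 mm apart. Each has two sprung jaws with a blade 28 to 41 mm either side of this point along x: fingers fit between the blades, and the blades fit between a roller's flanges with 4 mm to spare each way
- jaw_left_l (a joint): opening of the left jaw of that clamp, m: 0 empty and closed, about 0.002 closed on a roller (up to 0.004 on one side if it is held off centre), about 0.0076 while the roller passes the lips
- jaw_left_r (a joint): opening of the right jaw of that clamp, m: 0 empty and closed, about 0.002 closed on a roller (up to 0.004 on one side if it is held off centre), about 0.0076 while the roller passes the lips
- clamp_mid (a point): where a roller's centre lies when fully down in the middle clamp, 70 mm above the bench; x is the roller's axis, pointing away from the robot, z up. As clamp_left. The jaws' slippery flared lips reach 30 mm above this point
- jaw_mid_l (a joint): opening of the left jaw of that clamp, m: 0 empty and closed, about 0.002 closed on a roller (up to 0.004 on one side if it is held off centre), about 0.0076 while the roller passes the lips
- jaw_mid_r (a joint): opening of the right jaw of that clamp, m: 0 empty and closed, about 0.002 closed on a roller (up to 0.004 on one side if it is held off centre), about 0.0076 while the roller passes the lips
- clamp_right (a point): where a roller's centre lies when fully down in the right (-y) clamp, 70 mm above the bench; x is the roller's axis, pointing away from the robot, z up. As clamp_left. A level roller pressed straight down (10 to 20 N) spreads the jaws, drops onto the V seat and the lips spring back over it; let go too early, it stays up on the lips
- jaw_right_l (a joint): opening of the left jaw of that clamp, m: 0 empty and closed, about 0.002 closed on a roller (up to 0.004 on one side if it is held off centre), about 0.0076 while the roller passes the lips
- jaw_right_r (a joint): opening of the right jaw of that clamp, m: 0 empty and closed, about 0.002 closed on a roller (up to 0.004 on one side if it is held off centre), about 0.0076 while the roller passes the lips
- drift_grip (a point): point on the axis in the square handle of the brass drift punch, 28 mm behind its shoulder: handle 30 x 30 mm, 72 mm long, then a round shank 17 mm diameter, 108 mm long; x is the axis, towards the tip; 0.4 kg, balance point about 20 mm ahead of here; it lies on a flat of the handle, this point 15 mm up
- drift_tip (a point): end of the drift's shank, 136 mm ahead of drift_grip on the axis, x along the axis. The shank goes level into the bore from the robot's side (-x end); with the shoulder at the roller, the tip stands 8 mm out of the far end and the stub drops out
- tray_mid (a point): middle of the floor of the grey tool tray: inside 242 mm along its x, 122 mm along its y, floor 5 mm above the bench, rim 12 mm above the bench; fixed
- fixture: the clamp fixture's base, origin on the bench under clamp_mid, axes as clamp_mid; fixed; grey base 130 mm along x, 330 mm along y, 20 mm high. Its catch tray, a dark sheet-steel pan, lies on the far side, 63 to 185 mm from the origin along x, 327 mm wide along y, floor 4 mm and rim 30 mm above the bench
- mallet: red mallet, head 64 mm diameter and 100 mm long, wooden handle; leave alone; origin at the centre of its underside
- lagging_ring: orange lagging ring, 110 mm across, 30 mm high; leave alone; origin at the centre of its underside
- pliers_case: bright flat pliers case 110 x 200 x 30 mm; leave alone; origin at the centre of its underside
- oil_can: oil can 60 mm diameter, 150 mm high; leave alone; origin at the centre of its underside
- spanner: spanner 190 mm long; leave alone; origin at the centre of its underside
There are look-alikes about, which are no part of the job. What is shaped like the part that bears roller1_c but orange or pink is not meant. What is shaped like the part that bears roller3_c but pink is not meant.

How it is judged (in metres and radians):
On the way, in this order (a step that is already met when the one before it is completed fails the run):
1. a roller is fully down in a clamp with both jaws closed on it while the fingers still hold it (((horizontal distance between roller1_c and clamp_left below 0.01 m and z of roller1_c in the frame of clamp_left between -0.004 and 0.004 m and angle between the x axis of roller1_c and the x axis of clamp_left, either way round below 0.08 rad and value of joint each of jaw_left_l, jaw_left_r below 0.006 m and contact force between the fingers and roller1 above 1 N) or (horizontal distance between roller1_c and clamp_mid below 0.01 m and z of roller1_c in the frame of clamp_mid between -0.004 and 0.004 m and angle between the x axis of roller1_c and the x axis of clamp_mid, either way round below 0.08 rad and value of joint each of jaw_mid_l, jaw_mid_r below 0.006 m and contact force between the fingers and roller1 above 1 N) or (horizontal distance between roller1_c and clamp_right below 0.01 m and z of roller1_c in the frame of clamp_right between -0.004 and 0.004 m and angle between the x axis of roller1_c and the x axis of clamp_right, either way round below 0.08 rad and value of joint each of jaw_right_l, jaw_right_r below 0.006 m and contact force between the fingers and roller1 above 1 N) or (horizontal distance between roller2_c and clamp_left below 0.01 m and z of roller2_c in the frame of clamp_left between -0.004 and 0.004 m and angle between the x axis of roller2_c and the x axis of clamp_left, either way round below 0.08 rad and value of joint each of jaw_left_l, jaw_left_r below 0.006 m and contact force between the fingers and roller2 above 1 N) or (horizontal distance between roller2_c and clamp_mid below 0.01 m and z of roller2_c in the frame of clamp_mid between -0.004 and 0.004 m and angle between the x axis of roller2_c and the x axis of clamp_mid, either way round below 0.08 rad and value of joint each of jaw_mid_l, jaw_mid_r below 0.006 m and contact force between the fingers and roller2 above 1 N) or (horizontal distance between roller2_c and clamp_right below 0.01 m and z of roller2_c in the frame of clamp_right between -0.004 and 0.004 m and angle between the x axis of roller2_c and the x axis of clamp_right, either way round below 0.08 rad and value of joint each of jaw_right_l, jaw_right_r below 0.006 m and contact force between the fingers and roller2 above 1 N) or (horizontal distance between roller3_c and clamp_left below 0.01 m and z of roller3_c in the frame of clamp_left between -0.004 and 0.004 m and angle between the x axis of roller3_c and the x axis of clamp_left, either way round below 0.08 rad and value of joint each of jaw_left_l, jaw_left_r below 0.006 m and contact force between the fingers and roller3 above 1 N) or (horizontal distance between roller3_c and clamp_mid below 0.01 m and z of roller3_c in the frame of clamp_mid between -0.004 and 0.004 m and angle between the x axis of roller3_c and the x axis of clamp_mid, either way round below 0.08 rad and value of joint each of jaw_mid_l, jaw_mid_r below 0.006 m and contact force between the fingers and roller3 above 1 N) or (horizontal distance between roller3_c and clamp_right below 0.01 m and z of roller3_c in the frame of clamp_right between -0.004 and 0.004 m and angle between the x axis of roller3_c and the x axis of clamp_right, either way round below 0.08 rad and value of joint each of jaw_right_l, jaw_right_r below 0.006 m and contact force between the fingers and roller3 above 1 N))), for 0.1 s.
2. every roller is fully down in a clamp, its jaws closed on it, and released, with the stubs still in their bores (((horizontal distance between roller1_c and clamp_left below 0.01 m and z of roller1_c in the frame of clamp_left between -0.004 and 0.004 m and angle between the x axis of roller1_c and the x axis of clamp_left, either way round below 0.08 rad and value of joint each of jaw_left_l, jaw_left_r below 0.006 m) or (horizontal distance between roller1_c and clamp_mid below 0.01 m and z of roller1_c in the frame of clamp_mid between -0.004 and 0.004 m and angle between the x axis of roller1_c and the x axis of clamp_mid, either way round below 0.08 rad and value of joint each of jaw_mid_l, jaw_mid_r below 0.006 m) or (horizontal distance between roller1_c and clamp_right below 0.01 m and z of roller1_c in the frame of clamp_right between -0.004 and 0.004 m and angle between the x axis of roller1_c and the x axis of clamp_right, either way round below 0.08 rad and value of joint each of jaw_right_l, jaw_right_r below 0.006 m)) and ((horizontal distance between roller2_c and clamp_left below 0.01 m and z of roller2_c in the frame of clamp_left between -0.004 and 0.004 m and angle between the x axis of roller2_c and the x axis of clamp_left, either way round below 0.08 rad and value of joint each of jaw_left_l, jaw_left_r below 0.006 m) or (horizontal distance between roller2_c and clamp_mid below 0.01 m and z of roller2_c in the frame of clamp_mid between -0.004 and 0.004 m and angle between the x axis of roller2_c and the x axis of clamp_mid, either way round below 0.08 rad and value of joint each of jaw_mid_l, jaw_mid_r below 0.006 m) or (horizontal distance between roller2_c and clamp_right below 0.01 m and z of roller2_c in the frame of clamp_right between -0.004 and 0.004 m and angle between the x axis of roller2_c and the x axis of clamp_right, either way round below 0.08 rad and value of joint each of jaw_right_l, jaw_right_r below 0.006 m)) and ((horizontal distance between roller3_c and clamp_left below 0.01 m and z of roller3_c in the frame of clamp_left between -0.004 and 0.004 m and angle between the x axis of roller3_c and the x axis of clamp_left, either way round below 0.08 rad and value of joint each of jaw_left_l, jaw_left_r below 0.006 m) or (horizontal distance between roller3_c and clamp_mid below 0.01 m and z of roller3_c in the frame of clamp_mid between -0.004 and 0.004 m and angle between the x axis of roller3_c and the x axis of clamp_mid, either way round below 0.08 rad and value of joint each of jaw_mid_l, jaw_mid_r below 0.006 m) or (horizontal distance between roller3_c and clamp_right below 0.01 m and z of roller3_c in the frame of clamp_right between -0.004 and 0.004 m and angle between the x axis of roller3_c and the x axis of clamp_right, either way round below 0.08 rad and value of joint each of jaw_right_l, jaw_right_r below 0.006 m)) and contact force between the fingers and roller1 below 0.1 N and contact force between the fingers and roller2 below 0.1 N and contact force between the fingers and roller3 below 0.1 N and z of each of stub1_c, stub2_c, stub3_c in the frame of clamp_mid above -0.015 m), for 0.2 s.
3. the drift's shank is inside the bore of a clamped roller, its handle on the robot's side (((distance between drift_tip and roller1_c below 0.045 m and angle between the x axis of drift_tip and the x axis of roller1_c, either way round below 0.15 rad and x of drift_grip in the frame of clamp_mid below -0.04 m and ((horizontal distance between roller1_c and clamp_left below 0.01 m and z of roller1_c in the frame of clamp_left between -0.004 and 0.004 m and angle between the x axis of roller1_c and the x axis of clamp_left, either way round below 0.08 rad and value of joint each of jaw_left_l, jaw_left_r below 0.006 m) or (horizontal distance between roller1_c and clamp_mid below 0.01 m and z of roller1_c in the frame of clamp_mid between -0.004 and 0.004 m and angle between the x axis of roller1_c and the x axis of clamp_mid, either way round below 0.08 rad and value of joint each of jaw_mid_l, jaw_mid_r below 0.006 m) or (horizontal distance between roller1_c and clamp_right below 0.01 m and z of roller1_c in the frame of clamp_right between -0.004 and 0.004 m and angle between the x axis of roller1_c and the x axis of clamp_right, either way round below 0.08 rad and value of joint each of jaw_right_l, jaw_right_r below 0.006 m))) or (distance between drift_tip and roller2_c below 0.045 m and angle between the x axis of drift_tip and the x axis of roller2_c, either way round below 0.15 rad and x of drift_grip in the frame of clamp_mid below -0.04 m and ((horizontal distance between roller2_c and clamp_left below 0.01 m and z of roller2_c in the frame of clamp_left between -0.004 and 0.004 m and angle between the x axis of roller2_c and the x axis of clamp_left, either way round below 0.08 rad and value of joint each of jaw_left_l, jaw_left_r below 0.006 m) or (horizontal distance between roller2_c and clamp_mid below 0.01 m and z of roller2_c in the frame of clamp_mid between -0.004 and 0.004 m and angle between the x axis of roller2_c and the x axis of clamp_mid, either way round below 0.08 rad and value of joint each of jaw_mid_l, jaw_mid_r below 0.006 m) or (horizontal distance between roller2_c and clamp_right below 0.01 m and z of roller2_c in the frame of clamp_right between -0.004 and 0.004 m and angle between the x axis of roller2_c and the x axis of clamp_right, either way round below 0.08 rad and value of joint each of jaw_right_l, jaw_right_r below 0.006 m))) or (distance between drift_tip and roller3_c below 0.045 m and angle between the x axis of drift_tip and the x axis of roller3_c, either way round below 0.15 rad and x of drift_grip in the frame of clamp_mid below -0.04 m and ((horizontal distance between roller3_c and clamp_left below 0.01 m and z of roller3_c in the frame of clamp_left between -0.004 and 0.004 m and angle between the x axis of roller3_c and the x axis of clamp_left, either way round below 0.08 rad and value of joint each of jaw_left_l, jaw_left_r below 0.006 m) or (horizontal distance between roller3_c and clamp_mid below 0.01 m and z of roller3_c in the frame of clamp_mid between -0.004 and 0.004 m and angle between the x axis of roller3_c and the x axis of clamp_mid, either way round below 0.08 rad and value of joint each of jaw_mid_l, jaw_mid_r below 0.006 m) or (horizontal distance between roller3_c and clamp_right below 0.01 m and z of roller3_c in the frame of clamp_right between -0.004 and 0.004 m and angle between the x axis of roller3_c and the x axis of clamp_right, either way round below 0.08 rad and value of joint each of jaw_right_l, jaw_right_r below 0.006 m))))), for 0.05 s.
4. every worn stub has come out of the far end of its roller into the catch tray (x of stub1_c in the frame of clamp_mid between 0.055 and 0.195 m and y of stub1_c in the frame of clamp_mid between -0.17 and 0.17 m and z of each of stub1_c, stub2_c, stub3_c in the frame of clamp_mid below -0.025 m and x of stub2_c in the frame of clamp_mid between 0.055 and 0.195 m and y of stub2_c in the frame of clamp_mid between -0.17 and 0.17 m and x of stub3_c in the frame of clamp_mid between 0.055 and 0.195 m and y of stub3_c in the frame of clamp_mid between -0.17 and 0.17 m), for 0.1 s.
At the end, for the whole second after the job is handed in: every roller is down in a clamp (centre within 10 mm in plan and 4 mm in height of the clamp point, axis within 0.08 rad, both jaws open less than 6 mm), every stub lies in the catch tray, the drift lies inside the tool tray (handle on its floor), and all are at rest (all of step 4 and ((horizontal distance between roller1_c and clamp_left below 0.01 m and z of roller1_c in the frame of clamp_left between -0.004 and 0.004 m and angle between the x axis of roller1_c and the x axis of clamp_left, either way round below 0.08 rad and value of joint each of jaw_left_l, jaw_left_r below 0.006 m) or (horizontal distance between roller1_c and clamp_mid below 0.01 m and z of roller1_c in the frame of clamp_mid between -0.004 and 0.004 m and angle between the x axis of roller1_c and the x axis of clamp_mid, either way round below 0.08 rad and value of joint each of jaw_mid_l, jaw_mid_r below 0.006 m) or (horizontal distance between roller1_c and clamp_right below 0.01 m and z of roller1_c in the frame of clamp_right between -0.004 and 0.004 m and angle between the x axis of roller1_c and the x axis of clamp_right, either way round below 0.08 rad and value of joint each of jaw_right_l, jaw_right_r below 0.006 m)) and ((horizontal distance between roller2_c and clamp_left below 0.01 m and z of roller2_c in the frame of clamp_left between -0.004 and 0.004 m and angle between the x axis of roller2_c and the x axis of clamp_left, either way round below 0.08 rad and value of joint each of jaw_left_l, jaw_left_r below 0.006 m) or (horizontal distance between roller2_c and clamp_mid below 0.01 m and z of roller2_c in the frame of clamp_mid between -0.004 and 0.004 m and angle between the x axis of roller2_c and the x axis of clamp_mid, either way round below 0.08 rad and value of joint each of jaw_mid_l, jaw_mid_r below 0.006 m) or (horizontal distance between roller2_c and clamp_right below 0.01 m and z of roller2_c in the frame of clamp_right between -0.004 and 0.004 m and angle between the x axis of roller2_c and the x axis of clamp_right, either way round below 0.08 rad and value of joint each of jaw_right_l, jaw_right_r below 0.006 m)) and ((horizontal distance between roller3_c and clamp_left below 0.01 m and z of roller3_c in the frame of clamp_left between -0.004 and 0.004 m and angle between the x axis of roller3_c and the x axis of clamp_left, either way round below 0.08 rad and value of joint each of jaw_left_l, jaw_left_r below 0.006 m) or (horizontal distance between roller3_c and clamp_mid below 0.01 m and z of roller3_c in the frame of clamp_mid between -0.004 and 0.004 m and angle between the x axis of roller3_c and the x axis of clamp_mid, either way round below 0.08 rad and value of joint each of jaw_mid_l, jaw_mid_r below 0.006 m) or (horizontal distance between roller3_c and clamp_right below 0.01 m and z of roller3_c in the frame of clamp_right between -0.004 and 0.004 m and angle between the x axis of roller3_c and the x axis of clamp_right, either way round below 0.08 rad and value of joint each of jaw_right_l, jaw_right_r below 0.006 m)) and linear speed of each of roller1, roller2, roller3, stub1, stub2, stub3, drift below 0.02 m/s and x of drift_grip in the frame of tray_mid between -0.115 and 0.115 m and y of drift_grip in the frame of tray_mid between -0.058 and 0.058 m and z of drift_grip in the frame of tray_mid below 0.025 m and x of drift_tip in the frame of tray_mid between -0.135 and 0.135 m and y of drift_tip in the frame of tray_mid between -0.07 and 0.07 m and z of drift_tip in the frame of tray_mid below 0.03 m); the robot touches nothing.
It fails at once if a bystander is pushed more than 40 mm away (distance of any of mallet, lagging_ring, pliers_case, oil_can, spanner from where it was at the start of the episode above 0.04 m).
Of stub1, stub2, stub3 only 2 to 3 are there at a start; the rules pass over those that are not, and their reading is None.
At some moment in a run one of drift may be knocked a few centimetres aside while the robot is not near it.
It also fails if it takes over 192 s, if anything falls off the work surface, if the arm or the gripper's body presses on something with over 40 N, if the wrist force passes 120 N, or if a joint passes its speed limit or range.

ROBOT

A 6-joint arm with a two-finger parallel gripper is mounted at the origin on the work surface. World frame = base frame: x ahead of the robot, y to its left, z up, the work surface at z = 0. Lengths are in m, angles in degrees, forces in N, time in s.
With the tool pointing down it reaches from about 0.4 to 0.825 m from the base axis. Payload 7 kg.
Tool frame: the origin (TCP) lies midway between the tips of the shut fingers; the grasp point (between the pads) lies 19 mm behind it; z points along the fingers, y is the line along which they close (so a half turn about z gives the same grasp; the last joint's range is limited). The gripper opens to 88 mm and grips with 3 to 60 N. Pads are 19 mm wide; open, the fingers measure 130 mm over their backs; the gripper's body (78 mm by 193 mm) begins 47 mm behind the grasp point.
Start: joints at [84.746, 20.546, 0.682, 0, -70.136, -16.507], TCP at [0.25, 0.627, 0.227] pointing down, gripper open.
Joint ranges: [-176.03, 176.03], [-82.01, 121.73], [-58.28, 71.71], [-173.87, 95.51], [-174.79, -0.11], [-173.66, 173.66]. Speed limits (degrees/s): [136.94, 136.94, 172.46, 180, 180, 180].

INTERFACE

Orientations are given as [roll, pitch, yaw] about the fixed x, y, z axes, in that order (R = Rz(yaw) Ry(pitch) Rx(roll)).
In Python, from plant import r, eyes, workorder gives the robot as it stands.
- The arm moves only by the tool step_arm, never from a script. Its argument "plan" is a list of rows, each a list of 5 numbers: the shift along the tool's x, y, z each as a share of 25 cm, from -1 to 1, then the turn about the tool's z as a share of 60 degrees, from -1 to 1, then the finger opening in mm, from 0 to 87.6. In form: [[x, y, z, turn, jaw], ...]. A call has 1 to 12 rows; each row is the pose to reach, as a shift and turn from the pose commanded when the call began, along the tool's axes at that moment; what a row does not reach only later rows make up. A row lasts 1/12 s, in which the tool goes at most 41.7 mm and 7.16 degrees, less where a joint would pass 70% of its speed; a pose out of reach is approached as far as the arm can. A call with a number of a shift or a turn outside -1 to 1 is refused whole. A call with a gripper value outside its range is refused whole. The fingers move at their own pace and stop on an object; "newtons" is the grip in N (left out, the last holds). Time passes only in rows, so rows that repeat a pose let the fingers close. It gives the time, the measured TCP pose, the force, the opening and the grip force at its end, in the units of the state.
- r.get_state(): the state, without advancing time (a new reading comes with each control period).
- eyes.capture(name): name is "scene" or "top" or "wrist"; returns the picture (480x640x3 uint8, red, green, blue); there is no depth.
- eyes.camera_model(name): a dict with "fov_y" (degrees; the focal length in pixels is half the picture's height over the tangent of half this angle, whatever the lens; pixels are square), "cx", "cy" (the principal point, pixels), "world_to_cam" (4x4, takes a point from world to camera coordinates); the wrist camera has in their place "hand_eye" (4x4, takes a point from camera to tool coordinates, whose origin is the TCP and whose axes are the flange's). Camera axes: x right, y up, looking along -z (the intrinsics and any distortion apply to the point x, -y, -z); pixel columns grow to the right and rows downward; lengths in m; the calibration is good to about 2 mm. A picture is of the moment at which its call begins: read the wrist's pose just before it. camera_model takes no time and is no camera call.
- workorder.close_job(): hands the job in; it is judged then, once.
The state is a dict: "time_s": time; "joints": joint angles; "qd": joint speeds; "joint_torque": joint torques, N m; "tcp_pos": TCP position; "eef_rot": TCP orientation; "contact_force": force on the tool from outside, world axes, zero at the start; "moment": the same for the moment, N m; "gripper_width": finger opening in m; "gripper_force": force on a finger pad.
Only numpy, scipy, OpenCV 4.12 (cv2) and the standard library are available. Lean on these libraries where they do the work, as an engineer would, in place of code of your own. Each camera call takes 0.05 s, during which the arm holds its last target. There are 200 camera calls.

## Working session

There is one attempt and no reset: what is moved stays moved. The work goes in short steps, Python scripts to look and compute and a tool call to move; the robot and the scene stay as the last step left them, time stands still between calls to the robot, and variables do not carry over. Pictures are saved under pics/ and viewed, at most 14 in all, crops included, and the job is handed in when it is done.

Besides the shell and the picture viewer there is one more tool, called after "Request:" as name([rows], argument=value, ...), one row to a line, values as JSON. step_arm: Moves the arm, as the interface text tells. Its arguments: {"type":"object","properties":{"plan":{"type":"array"},"newtons":{"type":"number"}},"required":["plan"]}

```bash
mkdir -p pics; ls; cat > h.py <<'E'
import numpy as np, cv2
from scipy.spatial.transform import Rotation as R
from plant import r, eyes, workorder
def toolT():
    s=r.get_state(); T=np.eye(4); T[:3,:3]=R.from_euler('xyz',s['eef_rot'],degrees=True).as_matrix(); T[:3,3]=s['tcp_pos']; return T
def model(n):
    m=eyes.camera_model(n)
    f=240/np.tan(np.radians(m['fov_y'])/2)
    c2w = toolT()@np.array(m['hand_eye']) if n=='wrist' else np.linalg.inv(np.array(m['world_to_cam']))
    return f,m['cx'],m['cy'],c2w,m
def snap(n,fn=None):
    M=model(n); im=eyes.capture(n)
    if fn: cv2.imwrite('pics/'+fn,im[:,:,::-1])
    return im,M
def ray(M,u,v,z):
    f,cx,cy,T,_=M
    d=T[:3,:3]@np.array([(u-cx)/f,-(v-cy)/f,-1]); o=T[:3,3]
    return o+d*(z-o[2])/d[2]
def proj(M,p):
    f,cx,cy,T,_=M
    q=T[:3,:3].T@(np.array(p)-T[:3,3]); return np.array([cx+f*q[0]/-q[2], cy-f*q[1]/-q[2]])
E
python3 - <<'E'
from h import *
print(r.get_state())
for n in ['scene','top','wrist']:
    im,M=snap(n,n+'0.png'); print(n,{k:(np.round(v,3).tolist()) if not isinstance(v,str) else v for k,v in M[4].items()})
E
```

```text
pics
{'time_s': 0.0, 'joints': array([ 8.47467102e+01,  2.05916205e+01,  6.33800496e-01, -2.18856793e-02,
       -7.01350720e+01, -1.65054517e+01]), 'qd': array([-0.04142993,  0.0512538 ,  0.09079842,  0.01772266, -0.11635574,
       -0.06010283]), 'joint_torque': array([-8.58264157e-04, -5.82719421e+01,  2.93044227e+01,  6.99798077e+00,
        6.82516897e-03, -1.62788510e-04]), 'tcp_pos': array([0.25007073, 0.62644086, 0.22561524]), 'eef_rot': array([ 1.79905090e+02, -6.66796452e-03, -2.17661895e+01]), 'contact_force': array([ 0.51347652,  0.01430119, -0.05408967]), 'moment': array([-0.02741612,  0.0308582 ,  0.03274563]), 'gripper_force': 0.0, 'gripper_width': 0.08763027406800708}
scene {'fov_y': 55.638, 'cx': 319.456, 'cy': 233.226, 'world_to_cam': [[-0.446, 0.895, 0.014, 0.219], [-0.53, -0.277, 0.801, 0.164], [0.721, 0.349, 0.598, -1.553], [0.0, 0.0, 0.0, 1.0]]}
top {'fov_y': 47.302, 'cx': 319.346, 'cy': 229.841, 'world_to_cam': [[-0.1, -0.995, -0.003, 0.007], [0.974, -0.099, 0.204, -0.476], [-0.204, 0.017, 0.979, -1.634], [0.0, 0.0, 0.0, 1.0]]}
wrist {'fov_y': 66.892, 'cx': 318.733, 'cy': 240.134, 'hand_eye': [[-0.0, 0.969, 0.248, 0.067], [1.0, 0.0, 0.0, -0.001], [0.0, 0.248, -0.969, -0.157], [0.0, 0.0, 0.0, 1.0]]}
```

View pics/top0.png

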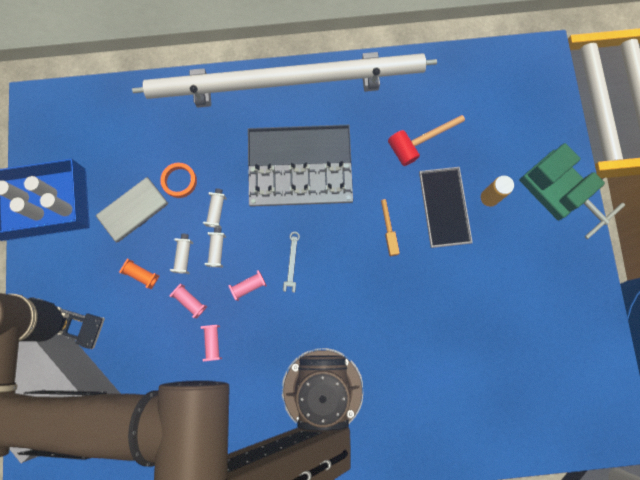

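View pics/scene0.png

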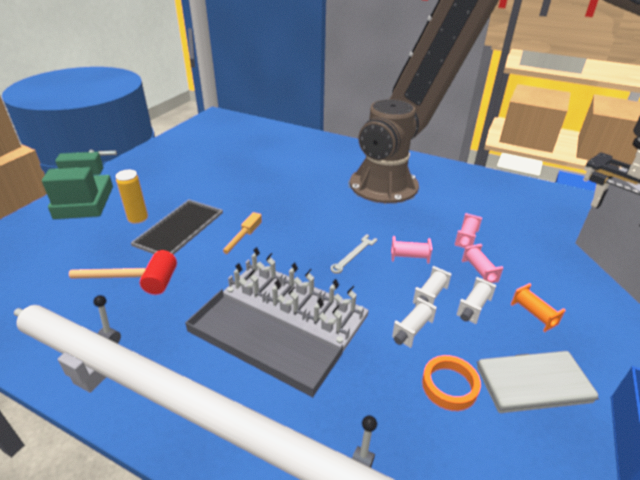

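```bash
python3 - <<'E'
from h import *
im=cv2.imread('pics/top0.png'); hsv=cv2.cvtColor(im,cv2.COLOR_BGR2HSV)
M=model('top')
def blobs(mask,z,roi,name,amin=60):
    m=np.zeros_like(mask); x0,y0,x1,y1=roi; m[y0:y1,x0:x1]=mask[y0:y1,x0:x1]
    cs,_=cv2.findContours(m,cv2.RETR_EXTERNAL,cv2.CHAIN_APPROX_NONE)
    for c in cs:
        if cv2.contourArea(c)<amin: continue
        w=np.array([ray(M,*p,z)[:2] for p in c[:,0].astype(float)],np.float32)
        (cx,cy),(a,b),an=cv2.minAreaRect(w*1000)
        bp=cv2.boxPoints(((cx,cy),(a,b),an)); e=bp[1]-bp[0] if np.linalg.norm(bp[1]-bp[0])>np.linalg.norm(bp[2]-bp[1]) else bp[2]-bp[1]
        yaw=np.degrees(np.arctan2(e[1],e[0])); 
        print(name,cv2.boundingRect(c),'c',round(cx),round(cy),'size',round(a),round(b),'yaw(long)',round((yaw+90)%180-90,1))
H,S,V=cv2.split(hsv)
blue=((H>100)&(H<125)&(S>120)).astype(np.uint8)*255
nb=255-blue
blobs(nb,.03,(165,180,235,280),'roller')
blobs(nb,.02,(370,185,410,265),'drift')
blobs(nb,.012,(415,160,480,255),'tray')
blobs(nb,.02,(240,120,360,215),'fixture')
blobs(nb,.01,(275,225,310,300),'spanner')
E
```

```text
roller (169, 233, 25, 42) c 449 390 size 63 126 yaw(long) -10.5
roller (202, 188, 25, 80) c 521 286 size 73 252 yaw(long) -5.2
roller (165, 180, 32, 19) c 654 383 size 99 59 yaw(long) 84.2
drift (381, 199, 19, 58) c 468 -258 size 184 37 yaw(long) 3.7
tray (419, 166, 54, 82) c 518 -445 size 255 135 yaw(long) 0.7
fixture (248, 124, 105, 83) c 700 1 size 332 264 yaw(long) 86.3
spanner (283, 231, 17, 62) c 393 56 size 39 191 yaw(long) -9.7
```

```bash
cat >> h.py <<'E'
def go(x,y,z,yaw,T=None):
    "shares from current pose to target (tool down)"
    T=toolT(); d=T[:3,:3].T@(np.array([x,y,z])-T[:3,3]); cy=np.degrees(np.arctan2(T[1,0],T[0,0]))
    t=-(yaw-cy); t=(t+180)%360-180
    print('go',np.round(d/.25,4).tolist(),round(t/60,4),'rows>=',int(max(np.linalg.norm(d)/.0417,abs(t)/7.16))+1, 'yaw now',round(cy,2))
E
python3 -c "
from h import *
go(.47,.33,.30,-8)"
```

```text
go [1.2567, 0.7759, -0.2956] -0.2294 rows>= 10 yaw now -21.77
```

Request:
step_arm([
  [0.98, 0.775, -0.3, -0.23, 87],
  [0.98, 0.775, -0.3, -0.23, 87],
  [0.98, 0.775, -0.3, -0.23, 87],
  [0.98, 0.775, -0.3, -0.23, 87],
  [0.98, 0.775, -0.3, -0.23, 87],
  [0.98, 0.775, -0.3, -0.23, 87],
  [0.98, 0.775, -0.3, -0.23, 87],
  [0.98, 0.775, -0.3, -0.23, 87],
  [0.98, 0.775, -0.3, -0.23, 87],
  [0.98, 0.775, -0.3, -0.23, 87],
  [0.98, 0.775, -0.3, -0.23, 87],
  [0.98, 0.775, -0.3, -0.23, 87],
])

```text
time_s: 1.15
tcp_pos: [0.4055, 0.3566, 0.301]
eef_rot: [180.0, 0.0, -7.9]
contact_force: [0.3, 0.2, -0.5]
gripper_width: 0.0873
gripper_force: 0.0
```

```bash
python3 -c "
from h import *
s=r.get_state(); print(s['tcp_pos'],s['eef_rot'],s['time_s'],np.round(s['joints'],1))
snap('wrist','w1.png')"
```

```text
[0.40549079 0.35660786 0.3009585 ] [ 1.79956600e+02  3.27349990e-02 -7.92465195e+00] 1.15 [ 62.1   5.4  -9.4  -0.  -75.2  20. ]
```

View pics/w1.png

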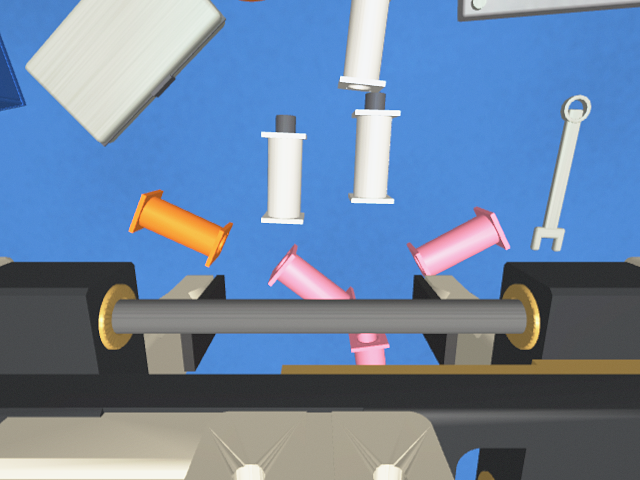

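```bash
cat >> h.py <<'E'
def rollers(im,M,roi,thr=150,zax=.024,ztop=.048):
    hsv=cv2.cvtColor(im,cv2.COLOR_RGB2HSV); m=((hsv[...,1]<70)&(hsv[...,2]>thr)).astype(np.uint8)
    k=np.zeros_like(m); x0,y0,x1,y1=roi; k[y0:y1,x0:x1]=m[y0:y1,x0:x1]
    n,l,st,_=cv2.connectedComponentsWithStats(k)
    for i in range(1,n):
        if st[i,4]<1500: continue
        b=l==i; x,y,w,h=st[i,:4]
        rows=[(np.flatnonzero(b[v]),v) for v in range(y,y+h)]
        wd=np.array([len(q) and q[-1]-q[0]+1 for q,v in rows]); tw=np.median(wd)
        mid=[((q[0]+q[-1])/2,v) for (q,v),c in zip(rows,wd) if abs(c-tw)<=3]
        P=np.array([ray(M,*p,zax)[:2] for p in mid]); vx,vy,px,py=cv2.fitLine((P*1000).astype(np.float32),cv2.DIST_HUBER,0,.01,.01).ravel()
        d=np.array([vx,vy])*(1 if vx>0 else -1); p0=np.array([px,py])/1000
        vs,us=np.nonzero(b); Q=np.array([ray(M,u,v,ztop)[:2] for u,v in zip(us[::3],vs[::3])]); t=(Q-p0)@d
        c=p0+d*(np.percentile(t,.2)+np.percentile(t,99.8))/2
        print('roller',(x,y,w,h),'centre',np.round(c,4),'yaw',round(np.degrees(np.arctan2(d[1],d[0])),2),'len',round(np.ptp(t),4),'tube px',tw)
E
python3 - <<'E'
from h import *
im=cv2.imread('pics/w1.png')[:,:,::-1].copy(); M=model('wrist')
rollers(im,M,(240,80,450,250))
rollers(im,M,(330,0,420,92))
go(.44,.385,.005,-10)
E
```

```text
roller (np.int32(349), np.int32(109), np.int32(52), np.int32(95)) centre [0.4526 0.2881] yaw -9.7 len 0.1008 tube px 33.0
roller (np.int32(261), np.int32(132), np.int32(46), np.int32(93)) centre [0.4437 0.3933] yaw -10.21 len 0.1009 tube px 34.0
roller (np.int32(339), np.int32(0), np.int32(51), np.int32(91)) centre [0.5655 0.2852] yaw -14.05 len 0.0854 tube px 36.0
go [0.122, -0.132, 1.1834] 0.0349 rows>= 8 yaw now -7.9
```

```bash
python3 - <<'E'
from h import *
go(.4437,.3933,.10,-10.2)
E
```

```text
go [0.1319, -0.1666, 0.8034] 0.0383 rows>= 5 yaw now -7.9
```

Request:
step_arm([
  [0.132, -0.167, 0.803, 0.0383, 87],
  [0.132, -0.167, 0.803, 0.0383, 87],
  [0.132, -0.167, 0.803, 0.0383, 87],
  [0.132, -0.167, 0.803, 0.0383, 87],
  [0.132, -0.167, 0.803, 0.0383, 87],
  [0.132, -0.167, 0.803, 0.0383, 87],
  [0.132, -0.167, 0.803, 0.0383, 87],
  [0.132, -0.167, 0.803, 0.0383, 87],
])

```text
time_s: 1.87
tcp_pos: [0.4446, 0.3939, 0.1019]
eef_rot: [-180.0, -0.0, -10.2]
contact_force: [-0.3, 0.1, 0.7]
gripper_width: 0.0869
gripper_force: 0.0
```

```bash
python3 - <<'E'
from h import *
im,M=snap('wrist','w2.png')
rollers(im,M,(150,0,480,270))
go(.4437,.3933,.006,-10.2)
E
```

```text
roller (np.int32(430), np.int32(0), np.int32(50), np.int32(83)) centre [0.5496 0.2932] yaw -9.16 len 0.0395 tube px 43.0
roller (np.int32(447), np.int32(131), np.int32(33), np.int32(139)) centre [0.463  0.2942] yaw -7.36 len 0.0819 tube px 26.0
roller (np.int32(281), np.int32(174), np.int32(83), np.int32(96)) centre [0.4669 0.3886] yaw -10.79 len 0.0575 tube px 59.0
go [-0.0044, 0.0053, 0.3877] 0.0002 rows>= 3 yaw now -10.19
```

View pics/w2.png

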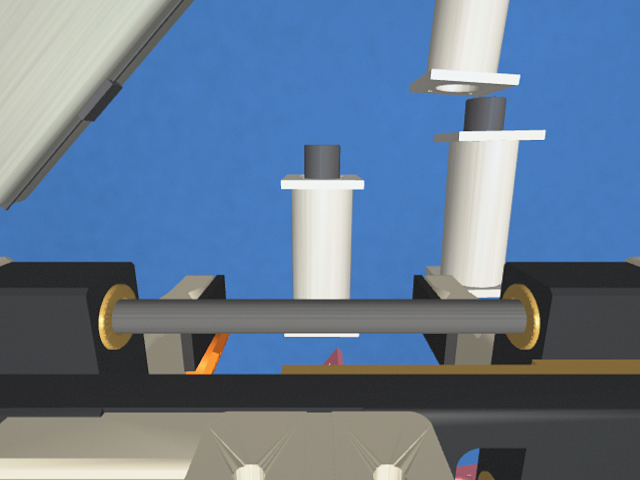

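Request:
step_arm([
  [-0.004, 0.005, 0.384, 0, 87],
  [-0.004, 0.005, 0.384, 0, 87],
  [-0.004, 0.005, 0.384, 0, 87],
  [-0.004, 0.005, 0.384, 0, 87],
  [-0.004, 0.005, 0.384, 0, 30],
  [-0.004, 0.005, 0.384, 0, 30],
  [-0.004, 0.005, 0.384, 0, 30],
  [-0.004, 0.005, 0.384, 0, 30],
  [-0.004, 0.005, 0.384, 0, 30],
  [-0.004, 0.005, 0.384, 0, 30],
  [-0.004, 0.005, 0.384, 0, 30],
  [-0.004, 0.005, 0.384, 0, 30],
], newtons=45)

```text
time_s: 2.92
tcp_pos: [0.4433, 0.392, 0.005]
eef_rot: [-180.0, -0.0, -10.3]
contact_force: [-1.5, -1.0, 3.4]
gripper_width: 0.0395
gripper_force: 45.3
```

Request:
step_arm([
  [0, 0, -0.1, 0, 30],
  [0, 0, -0.2, 0, 30],
  [0, 0, -0.3, 0, 30],
  [0, 0, -0.4, 0, 30],
  [0, 0, -0.5, 0, 30],
  [0, 0, -0.6, 0, 30],
  [0, 0, -0.7, 0, 30],
  [0, 0, -0.78, 0, 30],
  [0, 0, -0.78, 0, 30],
])

```text
time_s: 3.67
tcp_pos: [0.4445, 0.3932, 0.204]
eef_rot: [-179.7, -0.2, -10.2]
contact_force: [0.1, 1.1, -2.1]
gripper_width: 0.039
gripper_force: 45.0
```

```bash
python3 - <<'E'
from h import *
go(.56,.05,.22,-3.7)
E
```

```text
go [0.6988, 1.2685, -0.0686] -0.1089 rows>= 9 yaw now -10.23
```

Request:
step_arm([
  [0.02, 0.04, -0.01, -0.005, 30],
  [0.06, 0.12, -0.02, -0.02, 30],
  [0.11, 0.22, -0.03, -0.03, 30],
  [0.16, 0.32, -0.04, -0.04, 30],
  [0.21, 0.42, -0.05, -0.05, 30],
  [0.26, 0.52, -0.06, -0.06, 30],
  [0.31, 0.62, -0.06, -0.07, 30],
  [0.36, 0.72, -0.06, -0.08, 30],
  [0.41, 0.82, -0.06, -0.1, 30],
  [0.46, 0.91, -0.06, -0.109, 30],
  [0.49, 0.97, -0.06, -0.109, 30],
  [0.5, 1.0, -0.06, -0.109, 30],
])

```text
time_s: 4.67
tcp_pos: [0.521, 0.1207, 0.213]
eef_rot: [179.9, 0.2, -3.8]
contact_force: [-0.4, 0.8, -3.4]
gripper_width: 0.0391
gripper_force: 45.0
```

```bash
python3 - <<'E'
from h import *
im,M=snap('wrist','w3.png')
go(.6,.05,.22,-3.7)
E
```

```text
go [0.3349, 0.2603, -0.0279] -0.0025 rows>= 3 yaw now -3.85
```

View pics/w3.png

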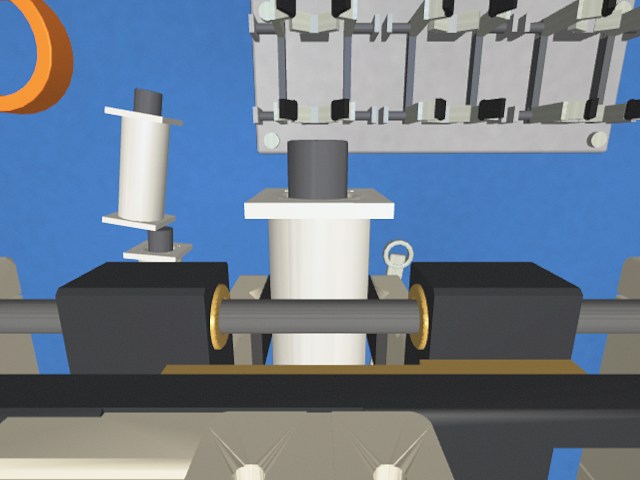

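```bash
python3 - <<'E'
from h import *
go(.55,.0,.30,-3.7)
E
```

```text
go [0.1478, 0.4739, -0.347] -0.0025 rows>= 4 yaw now -3.85
```

Request:
step_arm([
  [0.01, 0.04, -0.03, 0, 30],
  [0.03, 0.1, -0.08, 0, 30],
  [0.06, 0.18, -0.14, 0, 30],
  [0.09, 0.27, -0.2, 0, 30],
  [0.11, 0.36, -0.26, 0, 30],
  [0.13, 0.43, -0.32, 0, 30],
  [0.148, 0.47, -0.347, 0, 30],
  [0.148, 0.474, -0.347, 0, 30],
  [0.148, 0.474, -0.347, 0, 30],
  [0.148, 0.474, -0.347, 0, 30],
])

```text
time_s: 5.55
tcp_pos: [0.5503, 0.0034, 0.3005]
eef_rot: [-180.0, 0.1, -3.7]
contact_force: [0.2, 0.5, -3.4]
gripper_width: 0.0387
gripper_force: 45.0
```

```bash
python3 - <<'E'
from h import *
im,M=snap('wrist','w4.png')
s=r.get_state(); print(s['tcp_pos'],s['eef_rot'])
E
```

```text
[0.55032813 0.00359947 0.30044104] [ 1.79989996e+02  1.04109966e-01 -3.68214882e+00]
```

View pics/w4.png

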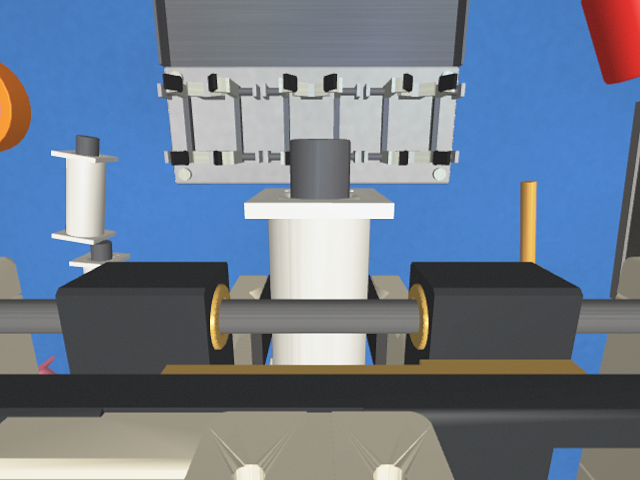

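```bash
python3 - <<'E'
from h import *
im=cv2.imread('pics/w4.png'); M=model('wrist')
hsv=cv2.cvtColor(im,cv2.COLOR_BGR2HSV).astype(int); nb=~((hsv[...,0]>95)&(hsv[...,0]<125)&(hsv[...,1]>90))
near=[(u,max(v for v in range(160,200) if nb[v,u])+.5) for u in [*range(195,284,4),*range(358,436,4)]]
L=[(min(u for u in range(140,230) if nb[v,u])-.5,v) for v in range(100,150,2)]
Rr=[(max(u for u in range(400,480) if nb[v,u])+.5,v) for v in range(100,150,2)]
def line(ps):
    P=np.array([ray(M,u,v,.02)[:2] for u,v in ps]); 
    vx,vy,x,y=cv2.fitLine((P*1000).astype(np.float32),cv2.DIST_HUBER,0,.01,.01).ravel(); return np.array([vx,vy]),np.array([x,y])/1000
ln,ll,lr=map(line,(near,L,Rr))
for d,p in (ln,ll,lr): print(np.round(p,4),round(np.degrees(np.arctan2(d[1],d[0])),2))
d=ln[0]*np.sign(ln[0][1]); x=np.array([d[1],-d[0]])
yl=(ll[1])@d; yr=lr[1]@d; print('width',yl-yr)
o=d*(yl+yr)/2+x*(ln[1]@x+.065); print('mid',np.round(o,4),'yaw',np.degrees(np.arctan2(x[1],x[0])))
g=hsv[...,2]; print(g[55:80,330].tolist()) 
for v in (64,66,68): print(v,(ray(M,330,v,.02)[:2]-o)@x)
# held roller
T=toolT()
f=[ray(M,u,v,.3-0.0+.019+.024)[:2] for u,v in ((245,204),(393,204))]
print([ (T[:3,:3].T@(np.r_[q,0]-T[:3,3]))[:2] for q in f])
lr_=[ray(M,u,v,T[2,3]+.019)[:2] for u,v in ((269.5,250),(369,250))]
print([ (T[:3,:3].T@(np.r_[q,0]-T[:3,3]))[:2] for q in lr_])
E
```

```text
[0.5749 0.0139] 86.26
[0.6538 0.1701] -3.47
[ 0.6276 -0.1564] -3.53
width 0.32751834
mid [0.6396 0.0069] yaw -3.741568
[136, 133, 133, 136, 139, 140, 140, 137, 139, 138, 133, 145, 176, 192, 196, 195, 196, 200, 181, 106, 30, 36, 38, 37, 35]
64 0.06711998325994026
66 0.06508652819318855
68 0.06304793546479495
[array([ 0.05036294, -0.02441189]), array([0.0503401 , 0.02266349])]
[array([ 0.02839346, -0.02045405]), array([0.0283724 , 0.01894245])]
```

```bash
python3 - <<'E'
from h import *
go(.632,-.1033,.13,-3.74)
E
```

```text
go [0.3547, 0.4056, 0.6812] 0.001 rows>= 6 yaw now -3.68
```

Request:
step_arm([
  [0.02, 0.03, 0.03, 0, 30],
  [0.06, 0.08, 0.08, 0, 30],
  [0.12, 0.15, 0.15, 0, 30],
  [0.18, 0.22, 0.23, 0, 30],
  [0.24, 0.29, 0.32, 0, 30],
  [0.3, 0.35, 0.42, 0, 30],
  [0.34, 0.39, 0.52, 0, 30],
  [0.355, 0.406, 0.61, 0.001, 30],
  [0.355, 0.406, 0.681, 0.001, 30],
  [0.355, 0.406, 0.681, 0.001, 30],
  [0.355, 0.406, 0.681, 0.001, 30],
])

```text
time_s: 6.52
tcp_pos: [0.632, -0.1041, 0.1296]
eef_rot: [180.0, 0.2, -3.7]
contact_force: [-0.1, 0.1, -3.3]
gripper_width: 0.0396
gripper_force: 45.0
```

```bash
python3 - <<'E'
from h import *
im,M=snap('wrist','w5.png')
go(.632,-.1033,.051,-3.74)
E
```

```text
go [-0.0045, -0.0025, 0.3215] 0.0002 rows>= 2 yaw now -3.73
```

View pics/w5.png

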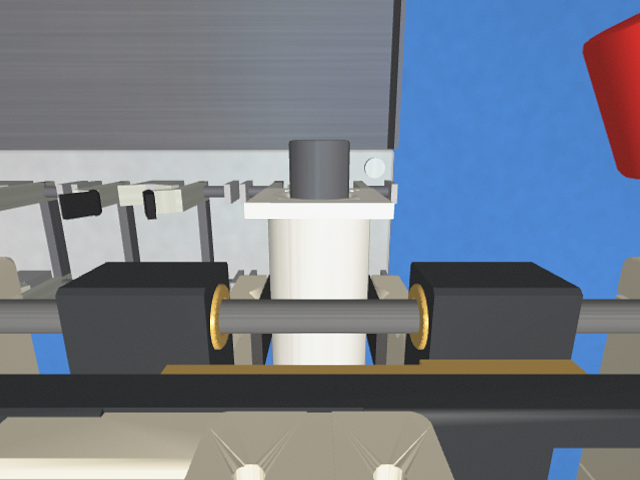

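Request:
step_arm([
  [-0.002, -0.002, 0.03, 0, 30],
  [-0.003, -0.002, 0.06, 0, 30],
  [-0.004, -0.002, 0.09, 0, 30],
  [-0.004, -0.002, 0.12, 0, 30],
  [-0.004, -0.002, 0.15, 0, 30],
  [-0.004, -0.002, 0.18, 0, 30],
  [-0.004, -0.002, 0.21, 0, 30],
  [-0.004, -0.002, 0.24, 0, 30],
  [-0.004, -0.002, 0.265, 0, 30],
  [-0.004, -0.002, 0.29, 0, 30],
  [-0.004, -0.002, 0.31, 0, 30],
  [-0.004, -0.002, 0.32, 0, 30],
])

```text
time_s: 7.57
tcp_pos: [0.632, -0.1036, 0.0508]
eef_rot: [180.0, -0.0, -3.8]
contact_force: [-3.8, 1.4, 20.5]
gripper_width: 0.039
gripper_force: 45.0
```

Request:
step_arm([
  [0, 0, 0.006, 0, 30],
  [0, 0, 0.012, 0, 30],
  [0, 0, 0.012, 0, 30],
  [0, 0, 0.012, 0, 30],
  [0, 0, 0.012, 0, 30],
])

```text
time_s: 7.98
tcp_pos: [0.6321, -0.1037, 0.0506]
eef_rot: [180.0, -0.1, -3.7]
contact_force: [-7.1, 1.6, 19.2]
gripper_width: 0.0393
gripper_force: 45.0
```

Request:
step_arm([
  [0, 0, -0.008, 0, 30],
  [0, 0, -0.012, 0, 30],
  [0, 0, -0.012, 0, 60],
  [0, 0, -0.012, 0, 60],
  [0, 0, -0.012, 0, 60],
  [0, 0, -0.012, 0, 60],
  [0, 0, -0.1, 0, 60],
  [0, 0, -0.2, 0, 60],
  [0, 0, -0.3, 0, 60],
  [0, 0, -0.4, 0, 60],
  [0, 0, -0.55, 0, 60],
  [0, 0, -0.6, 0, 60],
])

```text
time_s: 8.98
tcp_pos: [0.6339, -0.1039, 0.2039]
eef_rot: [180.0, -0.4, -3.7]
contact_force: [1.6, -0.2, 1.5]
gripper_width: 0.0603
gripper_force: 0.0
```

```bash
python3 - <<'E'
from h import *
im,M=snap('wrist','w6.png')
for z in (.07,): rollers(im,M,(250,150,390,262),zax=.07,ztop=.094)
go(.48,.28,.25,-9.7)
E
```

```text
roller (np.int32(250), np.int32(150), np.int32(130), np.int32(112)) centre [ 0.6586 -0.0999] yaw -5.08 len 0.0846 tube px 126.0
go [-0.7155, -1.4919, -0.1863] 0.0994 rows>= 10 yaw now -3.73
```

View pics/w6.png

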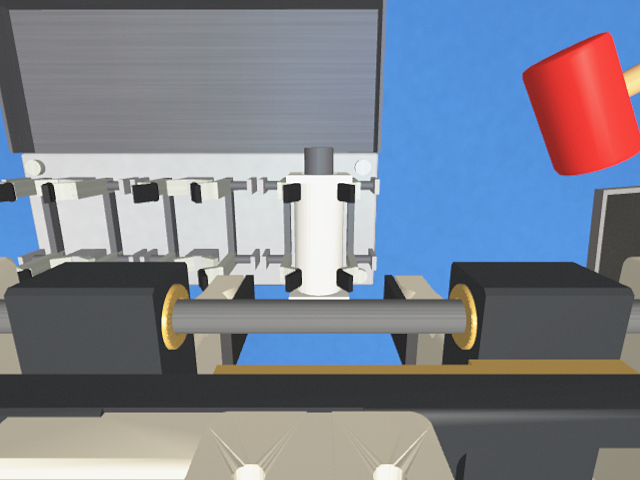

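Request:
step_arm([
  [-0.4, -0.8, -0.1, 0.1, 87],
  [-0.4, -0.8, -0.1, 0.1, 87],
  [-0.4, -0.8, -0.1, 0.1, 87],
  [-0.4, -0.8, -0.1, 0.1, 87],
  [-0.4, -0.8, -0.1, 0.1, 87],
  [-0.4, -0.8, -0.1, 0.1, 87],
  [-0.4, -0.8, -0.1, 0.1, 87],
  [-0.4, -0.8, -0.1, 0.1, 87],
])

```text
time_s: 9.7
tcp_pos: [0.545, 0.1037, 0.2238]
eef_rot: [-180.0, -0.0, -9.6]
contact_force: [0.4, 0.0, -0.9]
gripper_width: 0.0869
gripper_force: 0.0
```

```bash
python3 - <<'E'
from h import *
go(.4526,.288,.22,-9.7)
E
```

```text
go [-0.4877, -0.665, 0.0151] 0.0011 rows>= 5 yaw now -9.63
```

Request:
step_arm([
  [-0.488, -0.665, 0.015, 0, 87],
  [-0.488, -0.665, 0.015, 0, 87],
  [-0.488, -0.665, 0.015, 0, 87],
  [-0.488, -0.665, 0.015, 0, 87],
  [-0.488, -0.665, 0.015, 0, 87],
  [-0.488, -0.665, 0.015, 0, 87],
  [-0.488, -0.665, 0.015, 0, 87],
])

```text
time_s: 10.28
tcp_pos: [0.453, 0.2881, 0.2192]
eef_rot: [180.0, 0.0, -9.6]
contact_force: [-0.6, -0.4, 0.1]
gripper_width: 0.0866
gripper_force: 0.0
```

```bash
python3 - <<'E'
from h import *
im,M=snap('wrist','w7.png')
rollers(im,M,(235,0,400,140)); rollers(im,M,(235,140,400,262))
go(.4526,.288,.006,-9.7)
E
```

```text
roller (np.int32(271), np.int32(7), np.int32(65), np.int32(133)) centre [0.5785 0.2822] yaw -13.82 len 0.101 tube px 44.0
roller (np.int32(292), np.int32(166), np.int32(55), np.int32(96)) centre [0.4597 0.2873] yaw -9.13 len 0.0887 tube px 40.0
go [-0.0035, -0.004, 0.8528] -0.0004 rows>= 6 yaw now -9.73
```

View pics/w7.png

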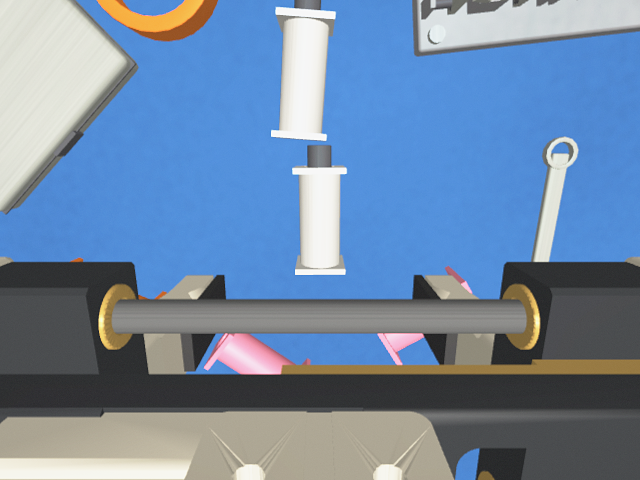

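Request:
step_arm([
  [0, -0.003, 0.15, 0, 87],
  [0, -0.003, 0.3, 0, 87],
  [0, -0.003, 0.45, 0, 87],
  [0, -0.003, 0.6, 0, 87],
  [0, -0.003, 0.75, 0, 87],
  [0, -0.003, 0.852, 0, 87],
  [0, -0.003, 0.852, 0, 87],
  [0, -0.003, 0.852, 0, 30],
  [0, -0.003, 0.852, 0, 30],
  [0, -0.003, 0.852, 0, 30],
  [0, -0.003, 0.852, 0, 30],
  [0, -0.003, 0.852, 0, 30],
], newtons=45)

```text
time_s: 11.33
tcp_pos: [0.4539, 0.2881, 0.0076]
eef_rot: [-179.9, -0.0, -9.8]
contact_force: [-0.1, -0.4, -0.6]
gripper_width: 0.0594
gripper_force: 0.0
```

Request:
step_arm([
  [0, 0, 0, 0, 30],
  [0, 0, 0, 0, 30],
  [0, 0, -0.05, 0, 30],
  [0, 0, -0.15, 0, 30],
  [0, 0, -0.27, 0, 30],
  [0, 0, -0.39, 0, 30],
  [0, 0, -0.51, 0, 30],
  [0, 0, -0.63, 0, 30],
  [0, 0, -0.74, 0, 30],
  [0, 0, -0.82, 0, 30],
  [0, 0, -0.84, 0, 30],
  [0, 0, -0.84, 0, 30],
])

```text
time_s: 12.33
tcp_pos: [0.4535, 0.2883, 0.2175]
eef_rot: [-179.9, -0.0, -9.8]
contact_force: [-0.1, -0.1, -4.4]
gripper_width: 0.039
gripper_force: 45.0
```

```bash
python3 - <<'E'
from h import *
go(.6396,.0065,.2,-3.74)
E
```

```text
go [0.9249, 0.9846, 0.0686] -0.1006 rows>= 9 yaw now -9.77
```

Request:
step_arm([
  [0.02, 0.02, 0, -0.003, 30],
  [0.07, 0.07, 0, -0.01, 30],
  [0.14, 0.15, 0.01, -0.02, 30],
  [0.23, 0.25, 0.02, -0.03, 30],
  [0.33, 0.35, 0.03, -0.04, 30],
  [0.43, 0.46, 0.04, -0.05, 30],
  [0.53, 0.57, 0.05, -0.06, 30],
  [0.63, 0.67, 0.06, -0.07, 30],
  [0.73, 0.78, 0.065, -0.08, 30],
  [0.82, 0.87, 0.065, -0.09, 30],
  [0.89, 0.945, 0.065, -0.1, 30],
  [0.922, 0.98, 0.065, -0.1006, 30],
])

```text
time_s: 13.33
tcp_pos: [0.6391, 0.0038, 0.1968]
eef_rot: [179.9, 0.3, -3.8]
contact_force: [-0.0, -0.1, -3.7]
gripper_width: 0.0391
gripper_force: 45.0
```

```bash
python3 - <<'E'
from h import *
im,M=snap('wrist','w8.png')
go(.6396,.0065,.052,-3.74)
E
```

```text
go [0.0024, -0.0141, 0.5795] -0.0027 rows>= 4 yaw now -3.9
```

View pics/w8.png

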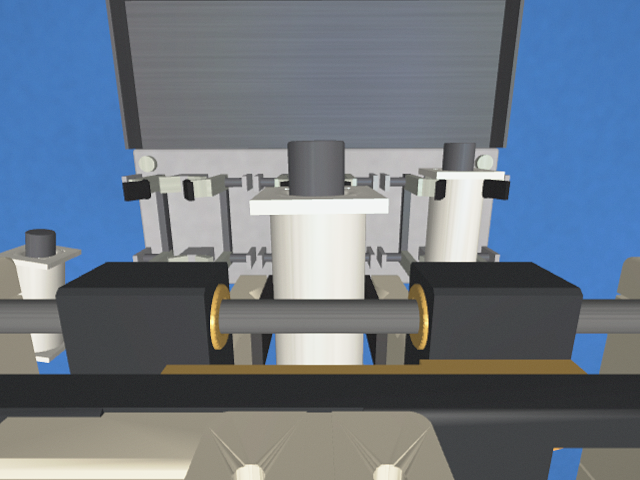

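Request:
step_arm([
  [0.001, -0.005, 0.03, -0.002, 30],
  [0.002, -0.012, 0.08, -0.0027, 30],
  [0.002, -0.012, 0.14, -0.0027, 30],
  [0.002, -0.012, 0.2, -0.0027, 30],
  [0.002, -0.012, 0.26, -0.0027, 30],
  [0.002, -0.012, 0.32, -0.0027, 30],
  [0.002, -0.012, 0.37, -0.0027, 30],
  [0.002, -0.012, 0.41, -0.0027, 30],
  [0.002, -0.012, 0.44, -0.0027, 30],
  [0.002, -0.012, 0.47, -0.0027, 30],
  [0.002, -0.012, 0.49, -0.0027, 30],
  [0.002, -0.012, 0.5, -0.0027, 30],
])

```text
time_s: 14.38
tcp_pos: [0.6407, 0.0098, 0.0767]
eef_rot: [179.9, -0.2, -3.5]
contact_force: [-1.3, -5.7, 12.9]
gripper_width: 0.039
gripper_force: 45.0
```

Request:
step_arm([
  [0, 0, 0.01, 0, 30],
  [0, 0, 0.02, 0, 30],
  [0, 0, 0.03, 0, 30],
  [0, 0, 0.03, 0, 30],
  [0, 0, 0.03, 0, 30],
])

```text
time_s: 14.8
tcp_pos: [0.6396, 0.0098, 0.0671]
eef_rot: [179.9, -0.0, -3.6]
contact_force: [3.4, -6.2, -3.4]
gripper_width: 0.0392
gripper_force: 45.0
```

Request:
step_arm([
  [0, 0.004, 0.005, 0, 30],
  [0, 0.009, 0.01, 0, 30],
  [0, 0.013, 0.016, 0, 30],
  [0, 0.013, 0.022, 0, 30],
  [0, 0.013, 0.028, 0, 30],
  [0, 0.013, 0.028, 0, 30],
  [0, 0.013, 0.028, 0, 30],
])

```text
time_s: 15.38
tcp_pos: [0.6391, 0.0071, 0.0609]
eef_rot: [180.0, 0.0, -3.6]
contact_force: [-1.6, -1.5, 1.4]
gripper_width: 0.0389
gripper_force: 45.0
```

Request:
step_arm([
  [0, 0.002, 0.006, 0, 30],
  [0, 0.002, 0.012, 0, 30],
  [0, 0.002, 0.016, 0, 30],
  [0, 0.002, 0.016, 0, 30],
  [0, 0.002, 0.016, 0, 30],
  [0, 0.002, 0.016, 0, 30],
])

```text
time_s: 15.88
tcp_pos: [0.6394, 0.0064, 0.0601]
eef_rot: [180.0, -0.1, -3.5]
contact_force: [-12.4, -1.6, 25.5]
gripper_width: 0.0391
gripper_force: 45.0
```

Request:
step_arm([
  [0, 0, -0.01, 0, 30],
  [0, 0, -0.014, 0, 30],
  [0, 0, -0.014, 0, 60],
  [0, 0, -0.014, 0, 60],
  [0, 0, -0.014, 0, 60],
  [0, 0, -0.014, 0, 60],
  [0, 0, -0.1, 0, 60],
  [0, 0, -0.2, 0, 60],
  [0, 0, -0.3, 0, 60],
  [0, 0, -0.45, 0, 60],
  [0, 0, -0.6, 0, 60],
  [0, 0, -0.6, 0, 60],
])

```text
time_s: 16.88
tcp_pos: [0.6437, 0.007, 0.2156]
eef_rot: [-179.9, -0.7, -3.5]
contact_force: [2.2, -0.5, 2.3]
gripper_width: 0.0599
gripper_force: 0.0
```

```bash
python3 - <<'E'
from h import *
im,M=snap('wrist','w9.png')
go(.56,.26,.2,-13.8)
E
```

```text
go [-0.3912, -0.9889, 0.0465] 0.1711 rows>= 7 yaw now -3.53
```

View pics/w9.png

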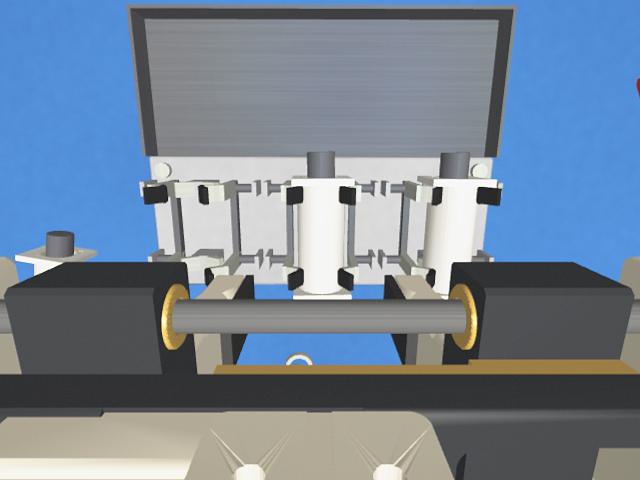

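Request:
step_arm([
  [-0.4, -0.98, 0.04, 0.171, 87],
  [-0.4, -0.98, 0.04, 0.171, 87],
  [-0.4, -0.98, 0.04, 0.171, 87],
  [-0.4, -0.98, 0.04, 0.171, 87],
  [-0.4, -0.98, 0.04, 0.171, 87],
  [-0.4, -0.98, 0.04, 0.171, 87],
  [-0.4, -0.98, 0.04, 0.171, 87],
  [-0.4, -0.98, 0.04, 0.171, 87],
  [-0.4, -0.98, 0.04, 0.171, 87],
  [-0.4, -0.98, 0.04, 0.171, 87],
])

```text
time_s: 17.77
tcp_pos: [0.5548, 0.2571, 0.1962]
eef_rot: [180.0, 0.0, -13.8]
contact_force: [0.4, -0.5, 0.5]
gripper_width: 0.0872
gripper_force: 0.0
```

```bash
python3 - <<'E'
from h import *
im,M=snap('wrist','w10.png')
rollers(im,M,(220,60,420,262)); rollers(im,M,(220,60,420,298))
go(.5785,.2822,.006,-13.8)
E
```

```text
roller (np.int32(387), np.int32(60), np.int32(33), np.int32(107)) centre [0.6283 0.1624] yaw -6.05 len 0.0815 tube px 27.0
roller (np.int32(254), np.int32(147), np.int32(60), np.int32(115)) centre [0.58   0.2819] yaw -13.93 len 0.0974 tube px 44.0
roller (np.int32(387), np.int32(60), np.int32(33), np.int32(107)) centre [0.6283 0.1624] yaw -6.05 len 0.0815 tube px 27.0
roller (np.int32(254), np.int32(147), np.int32(60), np.int32(118)) centre [0.5787 0.2822] yaw -13.93 len 0.1002 tube px 44.0
go [0.0667, -0.1222, 0.7616] -0.0011 rows>= 5 yaw now -13.87
```

Request:
step_arm([
  [0.067, -0.122, 0.1, -0.001, 72],
  [0.067, -0.122, 0.25, -0.001, 72],
  [0.067, -0.122, 0.4, -0.001, 72],
  [0.067, -0.122, 0.55, -0.001, 72],
  [0.067, -0.122, 0.7, -0.001, 72],
  [0.067, -0.122, 0.762, -0.001, 72],
  [0.067, -0.122, 0.762, -0.001, 72],
  [0.067, -0.122, 0.762, -0.001, 72],
  [0.067, -0.122, 0.762, -0.001, 30],
  [0.067, -0.122, 0.762, -0.001, 30],
  [0.067, -0.122, 0.762, -0.001, 30],
  [0.067, -0.122, 0.762, -0.001, 30],
], newtons=45)

```text
time_s: 18.82
tcp_pos: [0.5789, 0.283, 0.007]
eef_rot: [-179.9, -0.0, -13.8]
contact_force: [-0.3, 0.5, -0.3]
gripper_width: 0.051
gripper_force: 0.0
```

Request:
step_arm([
  [0, 0, 0, 0, 30],
  [0, 0, 0, 0, 30],
  [0, 0, 0, 0, 30],
  [0, 0, 0, 0, 30],
  [0, 0, 0, 0, 30],
  [0, 0, 0, 0, 30],
])

```text
time_s: 19.32
tcp_pos: [0.5785, 0.2825, 0.0068]
eef_rot: [180.0, -0.0, -13.8]
contact_force: [-1.3, -2.3, 6.3]
gripper_width: 0.0393
gripper_force: 45.0
```

Request:
step_arm([
  [0, 0, -0.05, 0, 30],
  [0, 0, -0.15, 0, 30],
  [0, 0, -0.27, 0, 30],
  [0, 0, -0.39, 0, 30],
  [0, 0, -0.51, 0, 30],
  [0, 0, -0.63, 0, 30],
  [0, 0, -0.7, 0, 30],
  [0, 0, -0.74, 0, 30],
  [0, 0, -0.74, 0, 30],
  [0, 0, -0.74, 0, 30],
])

```text
time_s: 20.15
tcp_pos: [0.5779, 0.2829, 0.1906]
eef_rot: [-180.0, 0.1, -13.8]
contact_force: [0.1, 0.4, -4.5]
gripper_width: 0.0393
gripper_force: 45.0
```

```bash
python3 - <<'E'
from h import *
go(.6468,.1163,.16,-3.74)
E
```

```text
go [0.4266, 0.5815, 0.122] -0.1676 rows>= 5 yaw now -13.8
```

Seat expected at TCP z ≈ 0.053.

Request:
step_arm([
  [0.02, 0.02, 0, -0.01, 30],
  [0.06, 0.08, 0, -0.03, 30],
  [0.12, 0.16, 0, -0.05, 30],
  [0.19, 0.26, 0, -0.08, 30],
  [0.26, 0.36, 0, -0.11, 30],
  [0.33, 0.46, 0.02, -0.14, 30],
  [0.39, 0.53, 0.06, -0.16, 30],
  [0.42, 0.57, 0.1, -0.1676, 30],
  [0.426, 0.581, 0.122, -0.1676, 30],
  [0.426, 0.581, 0.122, -0.1676, 30],
  [0.426, 0.581, 0.122, -0.1676, 30],
  [0.426, 0.581, 0.122, -0.1676, 30],
])

```text
time_s: 21.15
tcp_pos: [0.6473, 0.117, 0.1607]
eef_rot: [180.0, 0.0, -3.7]
contact_force: [-0.8, 0.4, -3.2]
gripper_width: 0.0391
gripper_force: 45.0
```

```bash
python3 - <<'E'
from h import *
go(.6468,.1163,.053,-3.74)
E
```

```text
go [-0.0016, 0.003, 0.4306] 0.0009 rows>= 3 yaw now -3.68
```

Request:
step_arm([
  [-0.001, 0.002, 0.04, 0, 30],
  [-0.001, 0.002, 0.09, 0, 30],
  [-0.001, 0.002, 0.14, 0, 30],
  [-0.001, 0.002, 0.19, 0, 30],
  [-0.001, 0.002, 0.235, 0, 30],
  [-0.001, 0.002, 0.27, 0, 30],
  [-0.001, 0.002, 0.3, 0, 30],
  [-0.001, 0.002, 0.33, 0, 30],
  [-0.001, 0.002, 0.36, 0, 30],
  [-0.001, 0.002, 0.39, 0, 30],
  [-0.001, 0.002, 0.41, 0, 30],
  [-0.001, 0.002, 0.426, 0, 30],
])

```text
time_s: 22.15
tcp_pos: [0.6478, 0.1162, 0.0548]
eef_rot: [-180.0, -0.1, -3.7]
contact_force: [-0.1, -1.7, 1.2]
gripper_width: 0.0391
gripper_force: 45.0
```

Request:
step_arm([
  [0, 0, 0.006, 0, 30],
  [0, 0, 0.012, 0, 30],
  [0, 0, 0.016, 0, 30],
  [0, 0, 0.016, 0, 30],
  [0, 0, 0.016, 0, 30],
])

```text
time_s: 22.57
tcp_pos: [0.6472, 0.116, 0.0525]
eef_rot: [-180.0, -0.1, -3.7]
contact_force: [-7.9, -0.5, 14.9]
gripper_width: 0.0391
gripper_force: 45.0
```

Request:
step_arm([
  [0, 0, -0.01, 0, 30],
  [0, 0, -0.012, 0, 30],
  [0, 0, -0.012, 0, 60],
  [0, 0, -0.012, 0, 60],
  [0, 0, -0.012, 0, 60],
  [0, 0, -0.012, 0, 60],
  [0, 0, -0.1, 0, 60],
  [0, 0, -0.2, 0, 60],
  [0, 0, -0.3, 0, 60],
  [0, 0, -0.45, 0, 60],
  [0, 0, -0.6, 0, 60],
  [0, 0, -0.7, 0, 60],
])

```text
time_s: 23.57
tcp_pos: [0.6481, 0.1161, 0.2297]
eef_rot: [-179.9, -0.2, -3.7]
contact_force: [1.1, 1.0, 1.0]
gripper_width: 0.0597
gripper_force: 0.0
```

Request:
step_arm([
  [-0.4, 0.9, -0.1, -0.06, 60],
  [-0.4, 0.9, -0.1, -0.06, 60],
  [-0.4, 0.9, -0.1, -0.06, 60],
  [-0.4, 0.9, -0.1, -0.06, 60],
  [-0.4, 0.9, -0.1, -0.06, 60],
  [-0.4, 0.9, -0.1, -0.06, 60],
  [-0.4, 0.9, -0.1, -0.06, 60],
  [-0.4, 0.9, -0.1, -0.06, 60],
  [-0.4, 0.9, -0.1, -0.06, 60],
])

```text
time_s: 24.32
tcp_pos: [0.5328, -0.1022, 0.2507]
eef_rot: [-180.0, -0.1, -0.2]
contact_force: [-0.5, -0.0, 0.3]
gripper_width: 0.06
gripper_force: 0.0
```

```bash
python3 - <<'E'
from h import *
im,M=snap('wrist','w11.png')
go(.43,-.26,.25,1)
E
```

```text
go [-0.4107, 0.6342, 0.0013] -0.0187 rows>= 5 yaw now -0.12
```

View pics/w11.png

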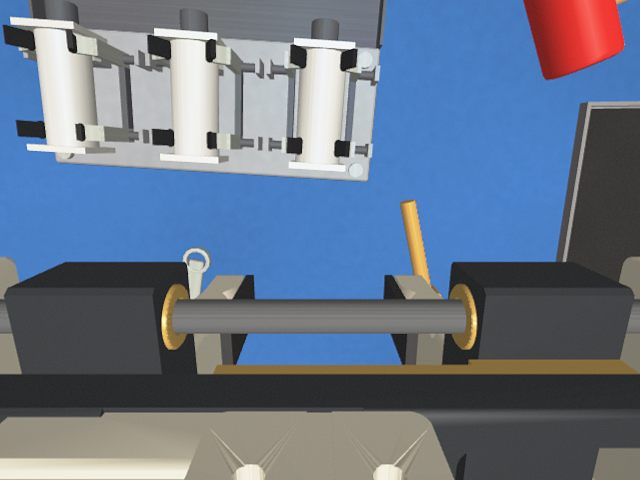

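```bash
python3 - <<'E'
from h import *
go(.385,-.26,.25,3)
E
```

```text
go [-0.5907, 0.6346, 0.0012] -0.052 rows>= 6 yaw now -0.12
```

Request:
step_arm([
  [-0.59, 0.635, 0, -0.052, 70],
  [-0.59, 0.635, 0, -0.052, 70],
  [-0.59, 0.635, 0, -0.052, 70],
  [-0.59, 0.635, 0, -0.052, 70],
  [-0.59, 0.635, 0, -0.052, 70],
  [-0.59, 0.635, 0, -0.052, 70],
  [-0.59, 0.635, 0, -0.052, 70],
  [-0.59, 0.635, 0, -0.052, 70],
  [-0.59, 0.635, 0, -0.052, 70],
])

```text
time_s: 25.12
tcp_pos: [0.3859, -0.2598, 0.2501]
eef_rot: [-180.0, 0.0, 3.1]
contact_force: [0.3, 0.8, -0.3]
gripper_width: 0.0701
gripper_force: 0.0
```

```bash
cat >> h.py <<'E'
def drift(im,M):
    hsv=cv2.cvtColor(im,cv2.COLOR_RGB2HSV); m=((hsv[...,0]>8)&(hsv[...,0]<28)&(hsv[...,1]>110)&(hsv[...,2]>60)).astype(np.uint8); m[290:]=0
    n,l,st,_=cv2.connectedComponentsWithStats(m); i=1+np.argmax(st[1:,4]); b=l==i; x,y,w,h=st[i,:4]
    rows=[np.flatnonzero(b[v]) for v in range(y,y+h)]; wd=np.array([q[-1]-q[0]+1 for q in rows]); 
    print('box',st[i],'widths',wd[::6].tolist())
    mx=np.percentile(wd,90); hv=[k for k in range(h) if wd[k]>mx*.8]; sv=[k for k in range(6,h) if wd[k]<mx*.75]
    P=np.array([ray(M,(rows[k][0]+rows[k][-1])/2,y+k,.015)[:2] for k in sv+hv])
    vx,vy,px,py=cv2.fitLine((P*1000).astype(np.float32),cv2.DIST_HUBER,0,.01,.01).ravel(); d=np.array([vx,vy])*(1 if vx>0 else -1); p0=np.array([px,py])/1000
    at=lambda v,z: (ray(M,(rows[v-y][0]+rows[v-y][-1])/2,v,z)[:2]-p0)@d
    tip,sh,back=at(y,.015),at(y+hv[0],.03),at(y+hv[-1],.03)
    print('yaw',np.degrees(np.arctan2(d[1],d[0])),'tip-sh',tip-sh,'sh-back',sh-back,'grip',np.round(p0+d*(sh-.028),4),np.round(p0+d*(tip-.136),4))
E
python3 - <<'E'
from h import *
im,M=snap('wrist','w12.png'); print(r.get_state()['tcp_pos'])
drift(im,M)
E
```

```text
[ 0.38596277 -0.25965317  0.25009877]
box [ 258   48   56  181 2085] widths [9, 17, 17, 16, 16, 16, 17, 16, 16, 16, 16, 16, 16, 16, 15, 15, 16, 16, 15, 25, 30, 29, 30, 30, 29, 29, 29, 28, 29, 28, 8]
yaw 13.523101 tip-sh 0.11091561435831851 sh-back 0.06582896467172651 grip [ 0.4089 -0.2301] [ 0.4118 -0.2295]
```

```bash
python3 - <<'E'
from h import *
go(.416,-.2286,.06,13.5)
E
```

```text
go [0.1269, -0.1175, 0.7604] -0.1735 rows>= 5 yaw now 3.09
```

Request:
step_arm([
  [0.127, -0.1175, 0.1, -0.08, 70],
  [0.127, -0.1175, 0.25, -0.1735, 70],
  [0.127, -0.1175, 0.4, -0.1735, 70],
  [0.127, -0.1175, 0.55, -0.1735, 70],
  [0.127, -0.1175, 0.7, -0.1735, 70],
  [0.127, -0.1175, 0.76, -0.1735, 70],
  [0.127, -0.1175, 0.76, -0.1735, 70],
  [0.127, -0.1175, 0.76, -0.1735, 70],
  [0.127, -0.1175, 0.76, -0.1735, 70],
])

```text
time_s: 25.92
tcp_pos: [0.4166, -0.2292, 0.0614]
eef_rot: [180.0, -0.1, 13.5]
contact_force: [0.3, 1.2, -0.4]
gripper_width: 0.0701
gripper_force: 0.0
```

```bash
python3 - <<'E'
from h import *
im,M=snap('wrist','w13.png')
hsv=cv2.cvtColor(im,cv2.COLOR_RGB2HSV); m=((hsv[...,0]>8)&(hsv[...,0]<28)&(hsv[...,1]>110)&(hsv[...,2]>60))
P=[]
for v in range(120,250,5):
    q=np.flatnonzero(m[v,200:440])+200
    if len(q): P.append((v,q[0],q[-1]))
print(P)
A=np.array([ray(M,(a+b)/2,v,.015) for v,a,b in P if b-a<60 and b-a>15])[:,:2]
vx,vy,px,py=cv2.fitLine((A*1000).astype(np.float32),cv2.DIST_HUBER,0,.01,.01).ravel(); print(np.degrees(np.arctan2(vy,vx)),px,py)
d=np.array([vx,vy])*np.sign(vx); p0=np.array([px,py])/1000; g=np.array([.416,-.2286]); print('axis pt nearest target', p0+d*((g-p0)@d))
go(.416,-.2286,.004,13.5)
E
```

```text
[(120, np.int64(303), np.int64(333)), (125, np.int64(303), np.int64(333)), (130, np.int64(303), np.int64(332)), (135, np.int64(303), np.int64(332)), (140, np.int64(303), np.int64(332)), (145, np.int64(303), np.int64(332)), (150, np.int64(304), np.int64(333)), (155, np.int64(304), np.int64(332)), (160, np.int64(304), np.int64(332)), (165, np.int64(304), np.int64(332)), (170, np.int64(304), np.int64(332)), (175, np.int64(304), np.int64(332)), (180, np.int64(304), np.int64(332)), (185, np.int64(304), np.int64(332)), (190, np.int64(304), np.int64(332)), (195, np.int64(304), np.int64(332)), (200, np.int64(304), np.int64(332)), (205, np.int64(304), np.int64(332)), (210, np.int64(304), np.int64(332)), (215, np.int64(305), np.int64(332)), (220, np.int64(305), np.int64(332)), (225, np.int64(297), np.int64(340)), (230, np.int64(295), np.int64(342)), (235, np.int64(293), np.int64(344)), (240, np.int64(292), np.int64(345)), (245, np.int64(292), np.int64(345))]
13.938038 454.4088 -219.22096
axis pt nearest target [ 0.41603583 -0.22874436]
go [-0.0028, -0.0038, 0.2312] -0.0005 rows>= 2 yaw now 13.47
```

Request:
step_arm([
  [-0.002, -0.003, 0.08, -0.005, 70],
  [-0.002, -0.003, 0.16, -0.005, 70],
  [-0.002, -0.003, 0.228, -0.005, 70],
  [-0.002, -0.003, 0.228, -0.005, 70],
  [-0.002, -0.003, 0.228, -0.005, 20],
  [-0.002, -0.003, 0.228, -0.005, 20],
  [-0.002, -0.003, 0.228, -0.005, 20],
  [-0.002, -0.003, 0.228, -0.005, 20],
  [-0.002, -0.003, 0.228, -0.005, 20],
  [-0.002, -0.003, 0.228, -0.005, 20],
  [-0.002, -0.003, 0.228, -0.005, 20],
  [-0.002, -0.003, 0.228, -0.005, 20],
], newtons=60)

```text
time_s: 26.97
tcp_pos: [0.4146, -0.229, 0.0037]
eef_rot: [180.0, -0.0, 13.7]
contact_force: [-1.9, 0.3, 5.4]
gripper_width: 0.0294
gripper_force: 60.0
```

Request:
step_arm([
  [0, 0, 0, 0, 20],
  [0, 0, 0, 0, 20],
  [0, 0, 0, 0, 20],
  [0, 0, 0, 0, 20],
  [0, 0, 0, 0, 20],
])

```text
time_s: 27.38
tcp_pos: [0.4146, -0.229, 0.0037]
eef_rot: [180.0, -0.0, 13.7]
contact_force: [-0.7, 0.0, 6.2]
gripper_width: 0.03
gripper_force: 60.0
```

Request:
step_arm([
  [0, 0, -0.05, 0, 20],
  [0, 0, -0.15, 0, 20],
  [0, 0, -0.27, 0, 20],
  [0, 0, -0.39, 0, 20],
  [0, 0, -0.48, 0, 20],
  [0, 0, -0.56, 0, 20],
  [0, 0, -0.56, 0, 20],
  [0, 0, -0.56, 0, 20],
])

```text
time_s: 28.05
tcp_pos: [0.4144, -0.2287, 0.1436]
eef_rot: [180.0, -0.1, 13.7]
contact_force: [-0.9, -0.3, -4.3]
gripper_width: 0.0296
gripper_force: 60.0
```

```bash
python3 - <<'E'
from h import *
x=np.array([np.cos(np.radians(-3.74)),np.sin(np.radians(-3.74))])
for n,c in (('right',(.632,-.1035)),('mid',(.6394,.0067)),('left',(.6472,.1161))): print(n,np.round(np.array(c)-x*.22,4), np.round(np.array(c)-x*.072,4))
c=np.array((.632,-.1035))-x*.22
go(*c,.14,-3.74)
E
```

```text
right [ 0.4125 -0.0891] [ 0.5602 -0.0988]
mid [0.4199 0.0211] [0.5676 0.0114]
left [0.4277 0.1305] [0.5754 0.1208]
go [0.1245, -0.5441, 0.0146] 0.2904 rows>= 4 yaw now 13.68
```

Request:
step_arm([
  [0.02, -0.05, 0.01, 0.03, 20],
  [0.06, -0.15, 0.01, 0.09, 20],
  [0.09, -0.26, 0.01, 0.15, 20],
  [0.11, -0.37, 0.01, 0.21, 20],
  [0.12, -0.46, 0.01, 0.26, 20],
  [0.1245, -0.53, 0.01, 0.29, 20],
  [0.1245, -0.544, 0.01, 0.2904, 20],
  [0.1245, -0.544, 0.01, 0.2904, 20],
  [0.1245, -0.544, 0.01, 0.2904, 20],
  [0.1245, -0.544, 0.01, 0.2904, 20],
])

```text
time_s: 28.88
tcp_pos: [0.412, -0.0899, 0.1401]
eef_rot: [180.0, 0.1, -3.7]
contact_force: [0.1, 0.1, -3.4]
gripper_width: 0.0298
gripper_force: 60.0
```

```bash
python3 - <<'E'
from h import *
im,M=snap('wrist','w14.png'); T=toolT()
x=np.array([np.cos(np.radians(-3.74)),np.sin(np.radians(-3.74))])
c=np.array((.632,-.1035))-x*.205
go(*c,.0587,-3.74)
hsv=cv2.cvtColor(im,cv2.COLOR_RGB2HSV); m=((hsv[...,0]>8)&(hsv[...,0]<28)&(hsv[...,1]>110)&(hsv[...,2]>60))
for v in range(20,260,20):
    q=np.flatnonzero(m[v,200:440])+200
    if len(q)>8:
        p=ray(M,(q[0]+q[-1])/2,v,T[2,3]+.0113); print(v,q[0],q[-1],'tool',np.round(T[:3,:3].T@(p-T[:3,3]),4), 'width px->z depth', round(M[0]*.017/(q[-1]-q[0]+1),4))
# clamped rollers: measure
rollers(im,M,(150,0,520,140),zax=.07,ztop=.094)
E
```

```text
go [0.0616, -0.0037, 0.3261] -0.0002 rows>= 2 yaw now -3.75
20 297 342 tool [ 0.1114 -0.0007 -0.0114] width px->z depth 0.1343
40 297 341 tool [ 0.1049 -0.0009 -0.0114] width px->z depth 0.1373
60 298 341 tool [ 0.0982 -0.0007 -0.0114] width px->z depth 0.1404
80 298 341 tool [ 0.0914 -0.0007 -0.0114] width px->z depth 0.1404
100 298 340 tool [ 0.0844 -0.0009 -0.0114] width px->z depth 0.1436
120 298 340 tool [ 0.0772 -0.0009 -0.0114] width px->z depth 0.1436
140 299 340 tool [ 0.0698 -0.0007 -0.0114] width px->z depth 0.1471
160 299 339 tool [ 0.0623 -0.0009 -0.0114] width px->z depth 0.1507
180 299 339 tool [ 0.0545 -0.0009 -0.0114] width px->z depth 0.1507
200 299 339 tool [ 0.0465 -0.0009 -0.0114] width px->z depth 0.1507
220 299 338 tool [ 0.0383 -0.0011 -0.0113] width px->z depth 0.1544
240 299 338 tool [ 0.0299 -0.0011 -0.0113] width px->z depth 0.1544
roller (np.int32(150), np.int32(0), np.int32(146), np.int32(12)) centre [ 0.5509 -0.0442] yaw -7.51 len 0.0095 tube px 146.0
```

View pics/w14.png

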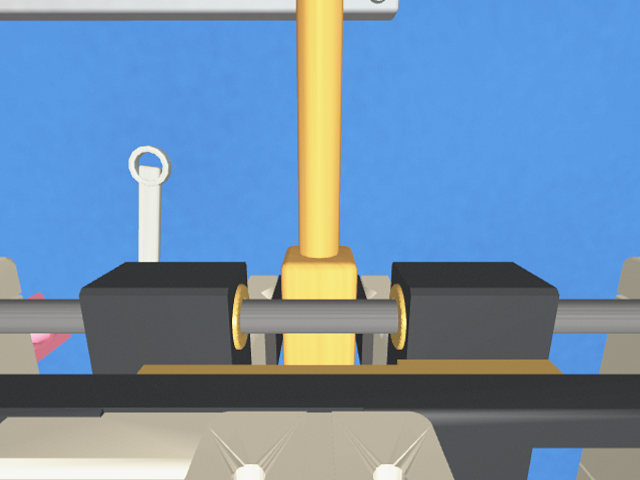

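Request:
step_arm([
  [0.01, -0.004, 0.04, 0, 20],
  [0.03, -0.004, 0.12, 0, 20],
  [0.05, -0.004, 0.2, 0, 20],
  [0.061, -0.004, 0.28, 0, 20],
  [0.061, -0.004, 0.325, 0, 20],
  [0.061, -0.004, 0.325, 0, 20],
  [0.061, -0.004, 0.325, 0, 20],
  [0.061, -0.004, 0.325, 0, 20],
])

```text
time_s: 29.6
tcp_pos: [0.4282, -0.0897, 0.0601]
eef_rot: [180.0, -0.0, -3.7]
contact_force: [-0.3, 0.4, -3.0]
gripper_width: 0.0295
gripper_force: 60.0
```

```bash
python3 - <<'E'
from h import *
x=np.array([np.cos(np.radians(-3.74)),np.sin(np.radians(-3.74))])
c=np.array((.632,-.1035))
for d in (.16,.075): go(*(c-x*d),.0587,-3.74)
E
```

```text
go [0.1772, 0.0017, 0.0059] -0.0 rows>= 2 yaw now -3.74
go [0.5172, 0.0017, 0.0061] -0.0 rows>= 4 yaw now -3.74
```

Request:
step_arm([
  [0.02, 0.002, 0.003, 0, 20],
  [0.05, 0.002, 0.006, 0, 20],
  [0.08, 0.002, 0.006, 0, 20],
  [0.11, 0.002, 0.006, 0, 20],
  [0.14, 0.002, 0.006, 0, 20],
  [0.177, 0.002, 0.006, 0, 20],
  [0.177, 0.002, 0.006, 0, 20],
])

```text
time_s: 30.18
tcp_pos: [0.4743, -0.0927, 0.0582]
eef_rot: [180.0, -0.1, -3.7]
contact_force: [1.0, -0.2, -2.1]
gripper_width: 0.0294
gripper_force: 60.0
```

Request:
step_arm([
  [0.03, 0, 0, 0, 20],
  [0.06, 0, 0, 0, 20],
  [0.09, 0, 0, 0, 20],
  [0.12, 0, 0, 0, 20],
  [0.15, 0, 0, 0, 20],
  [0.18, 0, 0, 0, 20],
  [0.21, 0, 0, 0, 20],
  [0.24, 0, 0, 0, 20],
  [0.27, 0, 0, 0, 20],
  [0.3, 0, 0, 0, 20],
  [0.33, 0, 0, 0, 20],
  [0.338, 0, 0, 0, 20],
])

```text
time_s: 31.18
tcp_pos: [0.5577, -0.0982, 0.0581]
eef_rot: [180.0, -0.0, -3.7]
contact_force: [-0.5, 0.9, -1.5]
gripper_width: 0.0297
gripper_force: 60.0
```

Request:
step_arm([
  [0.005, 0, 0, 0, 20],
  [0.009, 0, 0, 0, 20],
  [0.009, 0, 0, 0, 20],
  [0.009, 0, 0, 0, 20],
])

```text
time_s: 31.52
tcp_pos: [0.5577, -0.0984, 0.0579]
eef_rot: [180.0, 0.0, -3.7]
contact_force: [-0.8, -0.1, -3.7]
gripper_width: 0.0295
gripper_force: 60.0
```

```bash
python3 - <<'E'
from h import *
im,M=snap('scene','s1.png'); im,M=snap('wrist','w15.png')
p=proj(model('scene'),(.64,.0,.07)); print(p)
x=np.array([np.cos(np.radians(-3.74)),np.sin(np.radians(-3.74))])
T=toolT(); print('along',(T[:2,3]-np.array((.632,-.1035)))@x)
# dark blobs over catch tray in wrist
g=cv2.cvtColor(im,cv2.COLOR_RGB2GRAY); print(M[4]['fov_y'])
E
```

```text
[291.21374944 284.99135042]
along -0.07450240053496798
66.89163279096249
```

Request:
step_arm([
  [-0.03, 0, 0, 0, 20],
  [-0.09, 0, 0, 0, 20],
  [-0.16, 0, 0, 0, 20],
  [-0.24, 0, 0, 0, 20],
  [-0.32, 0, 0, 0, 20],
  [-0.4, 0, 0, 0, 20],
  [-0.47, 0, 0, 0, 20],
  [-0.52, 0, 0, 0, 20],
  [-0.53, 0, 0, 0, 20],
  [-0.53, 0, 0, 0, 20],
  [-0.53, 0, 0, 0, 20],
])

```text
time_s: 32.53
tcp_pos: [0.4272, -0.0896, 0.0586]
eef_rot: [-180.0, -0.1, -3.7]
contact_force: [-0.1, -0.1, -2.6]
gripper_width: 0.0295
gripper_force: 60.0
```

Request:
step_arm([
  [0, -0.03, 0, 0, 20],
  [0, -0.09, 0, 0, 20],
  [0, -0.16, 0, 0, 20],
  [0, -0.23, 0, 0, 20],
  [0, -0.3, 0, 0, 20],
  [0, -0.37, 0, 0, 20],
  [0, -0.42, 0, 0, 20],
  [0, -0.44, 0, 0, 20],
  [0, -0.44, 0, 0, 20],
  [0, -0.44, 0, 0, 20],
  [0, -0.44, 0, 0, 20],
])

```text
time_s: 33.45
tcp_pos: [0.4332, 0.0196, 0.0579]
eef_rot: [180.0, 0.0, -3.7]
contact_force: [-0.1, -0.2, -3.5]
gripper_width: 0.0296
gripper_force: 60.0
```

```bash
python3 - <<'E'
from h import *
x=np.array([np.cos(np.radians(-3.74)),np.sin(np.radians(-3.74))])
c=np.array((.6394,.0067))
for d in (.16,.074): go(*(c-x*d),.0587,-3.74)
im,M=snap('scene','s2.png')
a=cv2.imread('pics/scene0.png').astype(int); b=im[:,:,::-1].astype(int)
for w in ((.72,-.1),(.72,0.),(.72,.11)):
    u,v=proj(M,(*w,.01)).astype(int); print(w,(u,v))
d=(abs(a-b).max(2)>25).astype(np.uint8); u0=180;d2=np.zeros_like(d); d2[290:390,180:345]=d[290:390,180:345]
n,l,st,ce=cv2.connectedComponentsWithStats(d2)
for i in range(1,n):
    if st[i,4]>30: print(st[i], np.round(ray(M,*ce[i],.015),3))
E
```

```text
go [0.1865, -0.0021, -0.0033] 0.0001 rows>= 2 yaw now -3.73
go [0.5305, -0.0021, -0.0035] 0.0001 rows>= 4 yaw now -3.73
(0.72, -0.1) (np.int64(237), np.int64(311))
(0.72, 0.0) (np.int64(274), np.int64(326))
(0.72, 0.11) (np.int64(317), np.int64(343))
[273 290  25  19 272] [ 0.638 -0.025  0.015]
[315 290  30  38 636] [0.617 0.088 0.015]
[300 295  13  15  32] [0.627 0.031 0.015]
[211 310  24  21 130] [ 0.766 -0.109  0.015]
```

Request:
step_arm([
  [0.02, -0.002, -0.003, 0, 20],
  [0.05, -0.002, -0.003, 0, 20],
  [0.08, -0.002, -0.003, 0, 20],
  [0.11, -0.002, -0.003, 0, 20],
  [0.14, -0.002, -0.003, 0, 20],
  [0.187, -0.002, -0.003, 0, 20],
  [0.187, -0.002, -0.003, 0, 20],
])

```text
time_s: 34.08
tcp_pos: [0.4828, 0.0177, 0.0589]
eef_rot: [-180.0, -0.1, -3.7]
contact_force: [1.3, -0.2, -3.0]
gripper_width: 0.0298
gripper_force: 60.0
```

Request:
step_arm([
  [0.03, 0, 0, 0, 20],
  [0.06, 0, 0, 0, 20],
  [0.09, 0, 0, 0, 20],
  [0.12, 0, 0, 0, 20],
  [0.15, 0, 0, 0, 20],
  [0.18, 0, 0, 0, 20],
  [0.21, 0, 0, 0, 20],
  [0.24, 0, 0, 0, 20],
  [0.27, 0, 0, 0, 20],
  [0.3, 0, 0, 0, 20],
  [0.33, 0, 0, 0, 20],
  [0.344, 0, 0, 0, 20],
])

```text
time_s: 35.08
tcp_pos: [0.5651, 0.0116, 0.0583]
eef_rot: [180.0, 0.2, -3.7]
contact_force: [-12.6, 4.5, 4.7]
gripper_width: 0.0294
gripper_force: 60.0
```

Request:
step_arm([
  [0, 0, 0, 0, 20],
  [0, 0, 0, 0, 20],
  [0, 0, 0, 0, 20],
  [0, 0, 0, 0, 20],
])

```text
time_s: 35.42
tcp_pos: [0.565, 0.0117, 0.0584]
eef_rot: [180.0, 0.1, -3.7]
contact_force: [-3.0, -0.2, -5.2]
gripper_width: 0.0297
gripper_force: 60.0
```

Request:
step_arm([
  [-0.03, 0, 0, 0, 20],
  [-0.09, 0, 0, 0, 20],
  [-0.16, 0, 0, 0, 20],
  [-0.24, 0, 0, 0, 20],
  [-0.32, 0, 0, 0, 20],
  [-0.4, 0, 0, 0, 20],
  [-0.47, 0, 0, 0, 20],
  [-0.52, 0, 0, 0, 20],
  [-0.53, 0, 0, 0, 20],
  [-0.53, 0, 0, 0, 20],
  [-0.53, 0, 0, 0, 20],
])

```text
time_s: 36.33
tcp_pos: [0.4348, 0.0211, 0.0595]
eef_rot: [-179.9, -0.1, -3.7]
contact_force: [-0.3, -0.2, -2.6]
gripper_width: 0.0296
gripper_force: 60.0
```

Request:
step_arm([
  [0, -0.03, 0, 0, 20],
  [0, -0.09, 0, 0, 20],
  [0, -0.16, 0, 0, 20],
  [0, -0.23, 0, 0, 20],
  [0, -0.3, 0, 0, 20],
  [0, -0.37, 0, 0, 20],
  [0, -0.42, 0, 0, 20],
  [0, -0.44, 0, 0, 20],
  [0, -0.44, 0, 0, 20],
  [0, -0.44, 0, 0, 20],
  [0, -0.44, 0, 0, 20],
])

```text
time_s: 37.25
tcp_pos: [0.4404, 0.1296, 0.0586]
eef_rot: [180.0, 0.0, -3.7]
contact_force: [0.3, -0.4, -3.6]
gripper_width: 0.0295
gripper_force: 60.0
```

```bash
python3 - <<'E'
from h import *
x=np.array([np.cos(np.radians(-3.74)),np.sin(np.radians(-3.74))])
c=np.array((.6472,.1161))
for d in (.16,.074): go(*(c-x*d),.0587,-3.74)
im,M=snap('scene','s3.png')
a=cv2.imread('pics/scene0.png').astype(int); b=im[:,:,::-1].astype(int)
d=(abs(a-b).max(2)>20).astype(np.uint8); d2=np.zeros_like(d); d2[290:390,180:345]=d[290:390,180:345]
n,l,st,ce=cv2.connectedComponentsWithStats(d2)
for i in range(1,n):
    if st[i,4]>30: print(st[i], np.round(ray(M,*ce[i],.015),3))
E
```

```text
go [0.1888, 0.0, -0.0004] -0.0001 rows>= 2 yaw now -3.75
go [0.5328, -0.0, -0.0006] -0.0001 rows>= 4 yaw now -3.75
[273 290  25  19 265] [ 0.635 -0.025  0.015]
[315 290  30  39 674] [0.618 0.088 0.015]
[300 295  13  15  37] [0.624 0.031 0.015]
[211 310  25  22 155] [ 0.765 -0.109  0.015]
[250 329  23  23 146] [ 0.775 -0.     0.015]
```

Second stub is in the tray. Now the left roller.

Request:
step_arm([
  [0.02, 0, 0, 0, 20],
  [0.05, 0, 0, 0, 20],
  [0.08, 0, 0, 0, 20],
  [0.11, 0, 0, 0, 20],
  [0.14, 0, 0, 0, 20],
  [0.187, 0, 0, 0, 20],
  [0.187, 0, 0, 0, 20],
])

```text
time_s: 37.88
tcp_pos: [0.49, 0.1275, 0.0589]
eef_rot: [-180.0, -0.1, -3.7]
contact_force: [1.0, 0.6, -2.7]
gripper_width: 0.0294
gripper_force: 60.0
```

Request:
step_arm([
  [0.03, 0, 0, 0, 20],
  [0.06, 0, 0, 0, 20],
  [0.09, 0, 0, 0, 20],
  [0.12, 0, 0, 0, 20],
  [0.15, 0, 0, 0, 20],
  [0.18, 0, 0, 0, 20],
  [0.21, 0, 0, 0, 20],
  [0.24, 0, 0, 0, 20],
  [0.27, 0, 0, 0, 20],
  [0.3, 0, 0, 0, 20],
  [0.33, 0, 0, 0, 20],
  [0.345, 0, 0, 0, 20],
])

```text
time_s: 38.88
tcp_pos: [0.5732, 0.1213, 0.0585]
eef_rot: [180.0, 0.1, -3.7]
contact_force: [-12.9, 4.7, 3.2]
gripper_width: 0.0292
gripper_force: 60.0
```

Request:
step_arm([
  [0, 0, 0, 0, 20],
  [0, 0, 0, 0, 20],
  [0, 0, 0, 0, 20],
  [0, 0, 0, 0, 20],
])

```text
time_s: 39.22
tcp_pos: [0.5731, 0.1215, 0.0587]
eef_rot: [180.0, 0.0, -3.7]
contact_force: [-0.7, 0.8, -4.3]
gripper_width: 0.0295
gripper_force: 60.0
```

Request:
step_arm([
  [-0.03, 0, 0, 0, 20],
  [-0.09, 0, 0, 0, 20],
  [-0.16, 0, 0, 0, 20],
  [-0.24, 0, 0, 0, 20],
  [-0.32, 0, 0, 0, 20],
  [-0.4, 0, 0, 0, 20],
  [-0.47, 0, 0, 0, 20],
  [-0.52, 0, 0, 0, 20],
  [-0.53, 0, 0, 0, 20],
  [-0.53, 0, 0, 0, 20],
  [-0.53, 0, 0, 0, 20],
])

```text
time_s: 40.13
tcp_pos: [0.442, 0.1309, 0.0593]
eef_rot: [-179.9, -0.1, -3.7]
contact_force: [-0.2, 0.2, -4.1]
gripper_width: 0.0293
gripper_force: 60.0
```

```bash
python3 - <<'E'
from h import *
im,M=snap('scene','s4.png')
a=cv2.imread('pics/scene0.png').astype(int); b=im[:,:,::-1].astype(int)
d=(abs(a-b).max(2)>20).astype(np.uint8); d2=np.zeros_like(d); d2[290:390,180:345]=d[290:390,180:345]
n,l,st,ce=cv2.connectedComponentsWithStats(d2)
for i in range(1,n):
    if st[i,4]>30: print(st[i], np.round(ray(M,*ce[i],.015),3))
cv2.imwrite('pics/s4c.png',cv2.resize(im[210:400,170:400,::-1],None,fx=3,fy=3,interpolation=cv2.INTER_CUBIC))
# tray from top0
t=cv2.imread('pics/top0.png'); hsv=cv2.cvtColor(t,cv2.COLOR_BGR2HSV); m=(~((hsv[...,0]>100)&(hsv[...,0]<125)&(hsv[...,1]>120))).astype(np.uint8)*255
k=np.zeros_like(m); k[160:255,415:480]=m[160:255,415:480]; c=max(cv2.findContours(k,0,1)[0],key=cv2.contourArea)
Mt=model('top'); w=np.array([ray(Mt,*p,.012)[:2]*1000 for p in c[:,0].astype(float)],np.float32); R_=cv2.minAreaRect(w); print(R_, cv2.boxPoints(R_))
E
```

```text
[273 290  25  19 266] [ 0.636 -0.025  0.015]
[315 290  30  39 639] [0.615 0.088 0.015]
[300 295  13  15  50] [0.621 0.029 0.015]
[211 310  25  21 157] [ 0.765 -0.109  0.015]
[250 329  23  23 143] [ 0.776 -0.     0.015]
[293 350  23  25 148] [0.785 0.11  0.015]
((518.4873657226562, -445.3669738769531), (254.60052490234375, 134.79794311523438), 0.6612176299095154) [[ 390.41782 -379.44153]
 [ 391.97336 -514.2305 ]
 [ 646.5569  -511.29242]
 [ 645.00134 -376.50342]]
```

View pics/s4c.png

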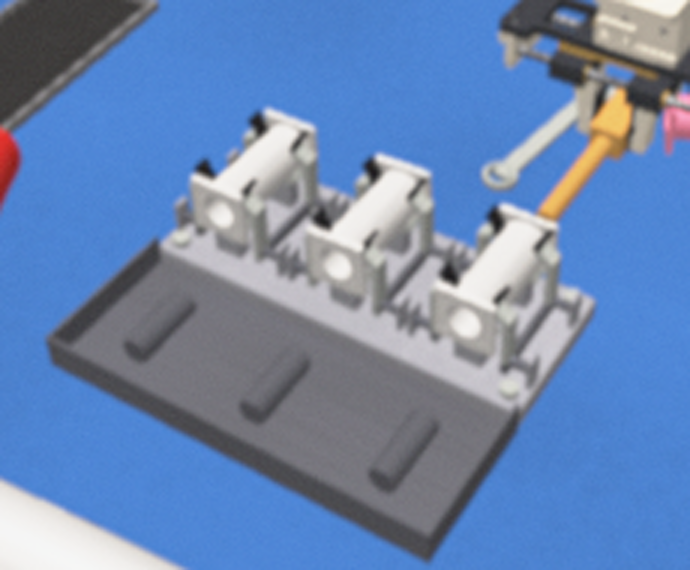

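```bash
python3 - <<'E'
from h import *
Mt=model('top'); print('can',ray(Mt,504,184,.15),ray(Mt,490,200,0.0))
go(.46,-.12,.18,0); go(.477,-.43,.18,.66)
E
```

```text
can [ 0.53540516 -0.59145653  0.15      ] [ 0.52654236 -0.59421327  0.        ]
go [0.1362, 0.9961, -0.4839] -0.0616 rows>= 7 yaw now -3.69
go [0.284, 2.2292, -0.4847] -0.0726 rows>= 14 yaw now -3.69
```

Request:
step_arm([
  [0, 0.02, -0.08, 0, 20],
  [0.01, 0.07, -0.2, -0.01, 20],
  [0.03, 0.15, -0.32, -0.02, 20],
  [0.05, 0.25, -0.42, -0.03, 20],
  [0.07, 0.36, -0.484, -0.04, 20],
  [0.09, 0.47, -0.484, -0.05, 20],
  [0.11, 0.58, -0.484, -0.06, 20],
  [0.12, 0.69, -0.484, -0.07, 20],
  [0.13, 0.8, -0.484, -0.073, 20],
  [0.136, 0.9, -0.484, -0.073, 20],
  [0.136, 0.96, -0.484, -0.073, 20],
  [0.136, 0.99, -0.484, -0.073, 20],
])

```text
time_s: 41.18
tcp_pos: [0.4592, -0.1212, 0.1795]
eef_rot: [180.0, 0.0, 0.5]
contact_force: [0.8, 0.6, -3.1]
gripper_width: 0.0298
gripper_force: 60.0
```

Request:
step_arm([
  [0, 0.03, 0, 0, 20],
  [0.01, 0.1, 0, 0, 20],
  [0.02, 0.2, 0, 0, 20],
  [0.03, 0.31, 0, 0, 20],
  [0.04, 0.42, 0, 0, 20],
  [0.05, 0.53, 0, 0, 20],
  [0.06, 0.64, 0, 0, 20],
  [0.06, 0.75, 0, 0, 20],
  [0.06, 0.86, 0, 0, 20],
  [0.06, 0.95, 0, 0, 20],
  [0.06, 0.99, 0, 0, 20],
  [0.06, 0.99, 0, 0, 20],
])

```text
time_s: 42.18
tcp_pos: [0.4771, -0.368, 0.179]
eef_rot: [-180.0, 0.1, 0.6]
contact_force: [-0.1, -0.3, -2.7]
gripper_width: 0.0296
gripper_force: 60.0
```

```bash
python3 - <<'E'
from h import *
go(.477,-.43,.06,.66); im,M=snap('wrist','w20.png')
# tray edges in wrist view: dark floor
hsv=cv2.cvtColor(im,cv2.COLOR_RGB2HSV); m=((hsv[...,2]<70)).astype(np.uint8)
for v in (60,120,180,230):
    q=np.flatnonzero(m[v]); 
    if len(q): print(v,q[0],q[-1],ray(M,q[0],v,.005)[:2],ray(M,q[-1],v,.005)[:2])
for u in (230,420):
    q=np.flatnonzero(m[:250,u]); print(u,q[:1],q.size and ray(M,u,q[0],.005)[:2])
E
```

```text
go [-0.0023, 0.2479, 0.476] -0.0017 rows>= 4 yaw now 0.56
60 344 481 [ 0.61500224 -0.38704028] [ 0.61607699 -0.50149159]
120 347 475 [ 0.56733744 -0.390914  ] [ 0.56837693 -0.50202348]
180 369 465 [ 0.51595759 -0.41226474] [ 0.51676564 -0.49898503]
230 [] 0
420 [29] [ 0.63884956 -0.44870013]
```

Request:
step_arm([
  [0, 0.05, 0.05, 0, 20],
  [0, 0.15, 0.12, 0, 20],
  [0, 0.24, 0.2, 0, 20],
  [0, 0.28, 0.28, 0, 20],
  [0, 0.28, 0.36, 0, 20],
  [0, 0.28, 0.44, 0, 20],
  [0, 0.28, 0.5, 0, 20],
  [0, 0.28, 0.56, 0, 20],
  [0, 0.28, 0.61, 0, 20],
  [0, 0.28, 0.64, 0, 20],
  [0, 0.28, 0.65, 0, 20],
  [0, 0.28, 0.65, 0, 20],
])

```text
time_s: 43.23
tcp_pos: [0.4777, -0.4359, 0.0168]
eef_rot: [-180.0, 0.0, 0.7]
contact_force: [-0.1, -0.3, -3.3]
gripper_width: 0.0294
gripper_force: 60.0
```

```bash
python3 - <<'E'
from h import *
go(.477,-.438,.0087,.66); print(r.get_state()['contact_force'])
E
```

```text
go [-0.003, 0.0084, 0.0324] 0.0006 rows>= 1 yaw now 0.7
[-0.07781415 -0.34663728 -3.34860502]
```

Request:
step_arm([
  [0, 0.004, 0.012, 0, 20],
  [0, 0.004, 0.024, 0, 20],
  [0, 0.004, 0.031, 0, 20],
  [0, 0.004, 0.031, 0, 20],
  [0, 0.004, 0.031, 0, 20],
])

```text
time_s: 43.65
tcp_pos: [0.4778, -0.4374, 0.0098]
eef_rot: [180.0, -0.0, 0.7]
contact_force: [-1.0, -0.1, -2.8]
gripper_width: 0.0293
gripper_force: 60.0
```

Request:
step_arm([
  [0, 0, 0, 0, 45],
  [0, 0, 0, 0, 45],
  [0, 0, 0, 0, 45],
  [0, 0, -0.08, 0, 45],
  [0, 0, -0.2, 0, 45],
  [0, 0, -0.35, 0, 45],
  [0, 0, -0.5, 0, 45],
  [0, 0, -0.65, 0, 45],
  [0, 0, -0.8, 0, 45],
  [0, 0, -0.8, 0, 45],
])

```text
time_s: 44.48
tcp_pos: [0.4808, -0.44, 0.2194]
eef_rot: [179.5, -0.6, 0.7]
contact_force: [1.5, -1.4, 0.5]
gripper_width: 0.0449
gripper_force: 0.0
```

Request:
step_arm([
  [-0.4, -0.15, 0, 0, 45],
  [-0.4, -0.15, 0, 0, 45],
  [-0.4, -0.15, 0, 0, 45],
  [-0.4, -0.15, 0, 0, 45],
  [-0.4, -0.15, 0, 0, 45],
  [-0.4, -0.15, 0, 0, 45],
  [-0.4, -0.15, 0, 0, 45],
])

```text
time_s: 45.07
tcp_pos: [0.3782, -0.4013, 0.2097]
eef_rot: [180.0, -0.0, 0.7]
contact_force: [-0.3, 0.9, -0.2]
gripper_width: 0.0449
gripper_force: 0.0
```

```bash
python3 - <<'E'
from h import *
im,M=snap('wrist','w21.png'); print(r.get_state()['tcp_pos'])
import h
drift(im,M)
E
```

```text
[ 0.3781249  -0.40121998  0.20940412]
box [ 497    0  143   81 8734] widths [92, 102, 115, 127, 132, 137, 139, 141, 137, 119, 98, 77, 53, 25]
yaw -38.128517 tip-sh 0.01886188922918213 sh-back 0.03492358385893341 grip [ 0.5287 -0.6038] [ 0.4586 -0.5488]
```

```bash
python3 - <<'E'
from h import *
im,M=snap('wrist'); im=im.copy(); im[:,470:]=0
drift(im,M)
a,Mt=snap('top'); b=cv2.imread('pics/top0.png')[:,:,::-1]
d=(abs(a.astype(int)-b).max(2)>40).astype(np.uint8); n,l,st,ce=cv2.connectedComponentsWithStats(d)
print([st[i].tolist() for i in range(1,n) if st[i,4]>15])
E
```

```text
box [ 342    0   38  166 2011] widths [21, 21, 21, 20, 20, 20, 20, 20, 20, 20, 20, 20, 19, 19, 35, 37, 37, 37, 36, 36, 36, 36, 36, 36, 36, 36, 35, 34]
yaw 0.886138 tip-sh 0.06595641039301253 sh-back 0.0707809896698465 grip [ 0.4739 -0.4376] [ 0.4318 -0.4383]
[[0, 143, 530, 337, 53850], [327, 159, 18, 36, 352], [255, 161, 17, 36, 338], [291, 161, 18, 35, 343], [203, 188, 23, 79, 1045], [170, 234, 23, 40, 535]]
```

```bash
python3 -c "
from h import *
print(workorder.close_job())"
```

```text
the job is handed in; nothing more can be done
None
```

I handed the job in at about 45 s: all three rollers are clamped, all three worn stubs are in the catch tray, and the drift is lying in the tool tray; `close_job()` returned no verdict.

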